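# Set the capping press and snap a cap home

## Robot

A 7-joint arm with a two-finger parallel gripper is mounted at the origin on a cart in front of the work surface, level with it; the furniture and walls round the work are solid. World frame = base frame: x ahead of the robot, y to its left, z up, the work surface at z = 0. Lengths are in m, angles in degrees, forces in N, time in s.
With the tool pointing down it reaches from about 0.35 to 0.9 m from the base axis. Payload 8.1 kg.
Tool frame: the origin (TCP) lies midway between the tips of the shut fingers; the grasp point (between the pads) lies ctrl.pinch_z behind it (ctrl.pinch_z is the distance from the TCP to the grasp point, in m); x points along the fingers, z is the direction in which the jaws open and shut, and the axes are right-handed (so a half turn about x gives the same grasp; the last joint's range is limited). The gripper opens to 92 mm and grips with 3 to 60 N. Pads are 19 mm wide; open, the fingers measure 130 mm over their backs; the gripper's body (75 mm by 190 mm) begins 47 mm behind the grasp point.
Start: joints at [59.381, 24.895, 1.432, 90.138, -0.665, 64.973, -4.303], TCP at [0.262, -0.568, 0.227] pointing down, gripper open.
Joint ranges: [-149.89, 149.89], [-25.12, 119.58], [-72.63, 75.52], [4.76, 147.25], [-75.54, 255.54], [6.69, 114.76], [-157.13, 157.13]. Speed limits (degrees/s): [127.2, 127.2, 172.46, 172.46, 180, 180, 180].

## Interface

Orientations are given as a 3x3 rotation matrix whose columns are the frame's x, y, z axes.
In Python, from plant import ctrl gives the robot as it stands.
- The arm moves only by the tool arm_command, never from a script. Its argument "plan" is a list of rows, each an object with "delta_pos": the shift along the tool's x, y, z in mm, a list of three; "delta_rot": the turn, a rotation vector about the tool's x, y, z in rad, a list of three; "fingers": the finger opening in mm, from 0 to 91.8. A call has 1 to 5 rows; each row is the pose to reach, as a shift and turn from the pose commanded when the call began, along the tool's axes at that moment; what a row does not reach only later rows make up. A row lasts 1/12 s, in which the tool goes at most 41.7 mm and 7.16 degrees, less where a joint would pass 70% of its speed; a pose out of reach is approached as far as the arm can. A call with a gripper value outside its range is refused whole. The fingers move at their own pace and stop on an object; "force" is the grip in N (left out, the last holds). Time passes only in rows, so rows that repeat a pose let the fingers close. It gives the time, the measured TCP pose, the force and the opening at its end, in the units of the state.
- ctrl.state(): the state, without advancing time (a new reading comes with each control period).
- ctrl.read_camera(name): name is "scene" or "top"; returns the picture (420x560x3 uint8, red, green, blue); there is no depth.
- ctrl.camera_info(name): a dict with "fx", "fy", "cx", "cy" (pixels), "dist" ([k1, k2, p1, p2, k3] as OpenCV has them; the pictures are not rectified), "cam_to_world" (4x4, takes a point from camera to world coordinates). Camera axes: x right, y up, looking along -z (the intrinsics and any distortion apply to the point x, -y, -z); pixel columns grow to the right and rows downward; lengths in m; the calibration is good to about 2 mm. A picture is of the moment at which its call begins. camera_info takes no time and is no camera call.
- ctrl.job_done(): hands the job in, once; it reports no verdict.
Trained networks look in the newest picture that a camera, given by its name, has taken for a name from the list of things; names that differ only in an ending like _2 or _b are one class to them, and where a whole thing is asked for, a point or a joint stands for the part that bears it (a point fixed in the world has none). Each returns a list of dicts, best first, with "score" (0 to 1); they miss things now and then, are a little off and sometimes report something else, mostly with a low value. They report only what shows in the picture. A call takes as long as a camera call. They do not tell look-alikes from the thing itself.
- ctrl.search_frame(camera, thing): "extent" ([centre column, centre row, width, height] in pixels, round what is visible of it).
- ctrl.outline_of(camera, thing): "region" (420x560 bool, what is visible of it) and "extent" ([centre column, centre row, width, height] in pixels, round what is visible of it).
- ctrl.mark_of(camera, thing): "point" ([row, column] in pixels: a listed point, or the origin of a listed thing).
The state is a dict: "time": time; "joints": joint angles; "dq": joint speeds; "joint_efforts": joint torques, N m; "tool_pos": TCP position; "ee_rot": TCP orientation; "ft_force": force on the tool from outside, world axes, zero at the start; "ft_torque": the same for the moment, N m; "width": opening from 0.0 (shut) to 1.0 (fully open).
Only numpy, scipy, OpenCV 4.12 (cv2) and the standard library are available. Lean on these libraries where they do the work, as an engineer would, in place of code of your own. Each camera call takes 0.05 s, during which the arm holds its last target.

## Task

Close the bottle standing in the bench press. First crank the handwheel until the pointer of the press head stands at the red line of the scale, leaving the lever alone until then; next swing the lever down until you feel its stop, without forcing it, so that the white cap is pressed fully home. Let the lever come all the way back up and let go, without disturbing the other things on the bench.

Things in the scene. Friction and masses are not known exactly. Their poses are not given: they have to be found in the camera images.
- press: Bench capping press, bolted down: grey base 185 x 150 mm, anvil top at z 0.020 with a black ring for the bottle; two columns, a grey bridge (top z 0.234) under the aluminium handwheel, a white head riding on the columns. Origin: base underside on the ram axis. -x front (toward the robot at yaw 0), +y left, z up. Handwheel axis at its x +0.070, lever on its right, scale on its left. Place and yaw vary.
- wheel_centre (a point): Point on the handwheel's vertical axis at z 0.285, the height of the middle of the crank handle. The wheel is 109 mm across, rim top at z 0.259. Nothing stands above it.
- handle_grip (a point): Middle of the crank handle: an upright red grip 50 mm tall (z 0.260 to 0.310), 19 to 23 mm thick, 48 mm off the wheel's axis, that revolves freely on its own pin, so it can be held with an unchanging hand while it is carried round. Keep fingertips above z 0.262 (wheel rim and boss below).
- handwheel (a joint): Turn of the handwheel, rad, 0 to 25.1, growing clockwise seen from above. Screw: one full turn clockwise lowers the head by 12 mm, anticlockwise raises it. Stiff (about 0.1 N m, 2 N at the handle) and stays where left.
- head (a joint): How far the head has been lowered from its top position, m, 0 to 0.048; the pointer is at the red line at 0.040. Starts higher than that.
- pointer_tip (a point): The black pointer fixed to the head's left side, in front of the scale. It moves up and down with the head.
- scale_mark (a point): Middle of the red line on the fixed white upright scale plate (46 mm wide, short black ticks every 5 mm), left of the head, facing the front, z 0.160. The pointer is set when it is at the same height as this point.
- lever_knob (a point): Centre of the red ball, 32 mm in diameter, at the end of the press lever, 135 mm from its pivot; at rest the lever slopes up toward the front at 36 degrees. It can be pinched across the press's y, from above. It rises and sinks with the head.
- lever_pivot (a point): Centre of the lever's hub: its horizontal axis is along the press's y. The lever's plane stands at y = -0.049 of the press.
- lever (a joint): Swing of the lever, rad: 0 at rest (up), growing as the knob comes down in front; firm stop at about 1.2 (sloping 33 degrees down). A return spring resists with about 4 N at the knob at first, 8 N at the stop, plus up to 3 N from the cap, and brings it back to 0. It drives the ram down 15 mm per rad.
- lever_arm (a joint): How far the lever's steel arm is bent downward by the hand, rad: about 0.01 in a normal pull; 0.045 when the knob is pushed with about 40 N, which is forcing it.
- bottle: Amber bottle 58 mm in diameter, 75 mm tall when closed, standing loose in the black ring under the ram. Origin: centre of its underside.
- cap (a joint): How far the white snap cap (49 mm across, 18 mm high) of that bottle is pushed on, m: 0 at first (6 mm proud), 0.006 fully home. Goes on with about 9 N and stays. The ram's foot is sprung, and seats the cap at the lever's stop only if the head is set to the red line (within about 3 mm).
- closed_bottle_1: Finished bottle of the same kind, 58 mm across, 75 mm tall, bystander. Origin: centre of its underside.
- closed_bottle_2: Another finished bottle, bystander. Origin: centre of its underside.
- closed_bottle_3: Another finished bottle, bystander. Origin: centre of its underside.
- timer: White lab timer, 62 x 62 x 18 mm, lying on the bench, bystander. Origin: centre of its underside.
- marker_pen: Felt marker with a black cap, 131 mm long, bystander. Origin: middle of its underside.
- wash_bottle: White squeeze wash bottle with a bent spout, 68 x 80 x 227 mm, bystander. Origin: centre of its underside.
There are look-alikes about, which are no part of the job. What is shaped like the bottle but blue or yellow is not meant.

How it is judged (in metres and radians):
On the way, in this order (a step that is already met when the one before it is completed fails the run):
1. the head's pointer is at the red line (within 2.5 mm), the lever still up (z of pointer_tip in the frame of scale_mark between -0.0025 and 0.0025 m and value of joint lever below 0.1 rad), for 0.3 s.
2. the lever is swung down to its stop (within 0.02 rad), the pointer still at the line (value of joint lever above 1.18 rad and z of pointer_tip in the frame of scale_mark between -0.003 and 0.003 m), for 0.1 s.
3. the lever is back up and the cap is home (value of joint lever below 0.1 rad and value of joint cap above 0.0052 m), for 0.2 s.
At the end, for the whole second after the job is handed in: The cap is home (within 0.8 mm), the bottle stands upright and at rest in its ring, the pointer is at the red line within 3 mm, and the lever is back up (within 0.1 rad) (all of step 3 and z of pointer_tip in the frame of scale_mark between -0.003 and 0.003 m and angle between bottle's own z axis and vertical below 0.08 rad and linear speed of bottle below 0.02 m/s and horizontal distance between bottle and press below 0.006 m); the robot touches nothing.
It fails at once if the lever is pulled (beyond 0.25 rad) while the pointer is more than 4 mm from the red line (value of joint lever above 0.25 rad and not (z of pointer_tip in the frame of scale_mark between -0.004 and 0.004 m)).
It fails at once if the lever is forced: pushed with over about 40 N, so that its arm bends by more than 0.045 rad (value of joint lever_arm above 0.045 rad).
It fails at once if a bystander is moved by more than 25 mm or tipped (distance of any of closed_bottle_1, closed_bottle_2, closed_bottle_3, timer, marker_pen, wash_bottle from where it was at the start of the episode above 0.025 m or angle between any of closed_bottle_1, closed_bottle_2, closed_bottle_3, wash_bottle's own z axis and vertical above 0.5 rad).
It also fails if it takes over 69 s, if anything falls off the work surface, if the arm or the gripper's body presses on something with over 40 N, if the wrist force passes 120 N, or if a joint passes its speed limit or range.

## Working session

There is one attempt and no reset: what is moved stays moved. The work goes in short steps, Python scripts to look and compute and a tool call to move; the robot and the scene stay as the last step left them, time stands still between calls to the robot, and variables do not carry over. Pictures are saved under pics/ and viewed, and the job is handed in when it is done.

Besides the shell and the picture viewer there is one more tool, called after "Request:" by a JSON object that holds its "op" and its "data". arm_command: Moves the arm, as the interface text tells. Its arguments: {"type":"object","properties":{"plan":{"type":"array","items":{"type":"object","properties":{"delta_pos":{"type":"array","items":{"type":"number"}},"delta_rot":{"type":"array","items":{"type":"number"}},"fingers":{"type":"number"}}}},"force":{"type":"number"}},"required":["plan"]}

```bash
mkdir -p pics; ls; cat > h.py <<'E'
import numpy as np, cv2
from plant import ctrl
def snap(cam,name,scale=1,crop=None):
    im=ctrl.read_camera(cam)
    cv2.imwrite('pics/%s_raw.png'%name,im[:,:,::-1])
    o=im
    if crop: c0,r0,c1,r1=crop; o=im[r0:r1,c0:c1]
    if scale!=1: o=cv2.resize(o,None,fx=scale,fy=scale,interpolation=cv2.INTER_CUBIC)
    cv2.imwrite('pics/%s.png'%name,o[:,:,::-1]); return im
def ray(cam,col,row):
    i=ctrl.camera_info(cam)
    K=np.array([[i['fx'],0,i['cx']],[0,i['fy'],i['cy']],[0,0,1.]])
    p=cv2.undistortPoints(np.array([[[col,row]]],float),K,np.array(i['dist'],float))[0,0]
    T=np.array(i['cam_to_world']); d=T[:3,:3]@np.array([p[0],-p[1],-1.]); return T[:3,3],d/np.linalg.norm(d)
def atz(cam,col,row,z):
    o,d=ray(cam,col,row); return o+d*(z-o[2])/d[2]
def proj(cam,P):
    i=ctrl.camera_info(cam); T=np.array(i['cam_to_world']); P=np.atleast_2d(P).astype(float)
    q=(P-T[:3,3])@T[:3,:3]; q=q*[1,-1,-1]
    K=np.array([[i['fx'],0,i['cx']],[0,i['fy'],i['cy']],[0,0,1.]])
    return cv2.projectPoints(q,np.zeros(3),np.zeros(3),K,np.array(i['dist'],float))[0][:,0]
def tri(c1,p1,c2,p2):
    o1,d1=ray(c1,*p1);o2,d2=ray(c2,*p2)
    A=np.array([d1,-d2]).T; s=np.linalg.lstsq(A,o2-o1,rcond=None)[0]
    a,b=o1+s[0]*d1,o2+s[1]*d2; return (a+b)/2,np.linalg.norm(a-b)
def tool(P,scale=1000):
    s=ctrl.state(); return np.array(s['ee_rot']).T@(np.array(P)-np.array(s['tool_pos']))*scale
E
python3 - <<'E'
from h import *
np.set_printoptions(precision=4,suppress=True)
for c in('scene','top'):
    snap(c,c+'0'); i=ctrl.camera_info(c); print(c,i['fx'],i['dist'],np.array(i['cam_to_world']))
    for t in('wheel_centre','handle_grip','pointer_tip','scale_mark','lever_knob','lever_pivot','press','bottle'):
        print(t,[(np.round(m['point'],1),round(m['score'],2)) for m in ctrl.mark_of(c,t)[:3]])
s=ctrl.state();print(s,ctrl.pinch_z)
E
```

```text
pics
scene 487.4678662314482 [-0.0843  0.      0.      0.      0.    ] [[-0.9456  0.2864 -0.1545  0.3906]
 [-0.3254 -0.8323  0.4487  0.5754]
 [-0.0001  0.4746  0.8802  1.2983]
 [ 0.      0.      0.      1.    ]]
wheel_centre [(array([183.7, 265.1]), 0.61)]
handle_grip [(array([197.9, 254.6]), 0.54)]
pointer_tip [(array([236.4, 264.6]), 0.6)]
scale_mark [(array([236.1, 270.4]), 0.83)]
lever_knob [(array([186.6, 331.6]), 0.58)]
lever_pivot [(array([194.2, 286.3]), 0.69)]
press [(array([235.2, 291.9]), 0.68), (array([192.2, 286.4]), 0.22)]
bottle [(array([234.1, 292.9]), 0.9), (array([204.6, 321. ]), 0.7), (array([191.4, 289.4]), 0.7)]
top 382.63168603410173 [-0.0888  0.      0.      0.      0.    ] [[-0.1508  0.9634 -0.2214  0.3724]
 [-0.9886 -0.1477  0.0309  0.0171]
 [-0.0029  0.2235  0.9747  1.1496]
 [ 0.      0.      0.      1.    ]]
wheel_centre [(array([188.8, 264.5]), 0.59)]
handle_grip [(array([181.9, 242.8]), 0.61)]
pointer_tip [(array([215.2, 230.9]), 0.59)]
scale_mark [(array([218.5, 233.7]), 0.83)]
lever_knob [(array([246.3, 294.8]), 0.85)]
lever_pivot [(array([215.5, 282.3]), 0.57), (array([205.4, 387.4]), 0.32)]
press [(array([236.8, 269.1]), 0.92), (array([281.8, 143.1]), 0.44)]
bottle [(array([208.5, 316.1]), 0.88), (array([275.5, 258.5]), 0.86), (array([246.4, 314.1]), 0.7)]
{'time': 0.9, 'joints': array([59.382 , 24.8954,  1.4339, 90.1384, -0.6643, 64.9746, -4.3025]), 'dq': array([ 0.0669, -0.0072, -0.015 , -0.0181, -0.0296, -0.0627,  0.0412]), 'joint_efforts': array([  0.0008, -66.7663,   0.9844, -31.4808,  -0.0606,   0.0326,
         0.    ]), 'tool_pos': array([ 0.2615, -0.5677,  0.2267]), 'ee_rot': array([[-0.    ,  0.9083,  0.4184],
       [-0.    ,  0.4184, -0.9083],
       [-1.    , -0.    ,  0.    ]]), 'ft_force': array([-0.8687, -0.4412, -0.4816]), 'ft_torque': array([-0.0003,  0.0038, -0.0526]), 'width': 0.9986621815652061} 0.0188
```

View pictures.

```bash
python3 - <<'E'
import cv2
for c,b in(('scene',(190,110,390,310)),('top',(180,120,380,320))):
    im=cv2.imread(f'pics/{c}0_raw.png'); x0,y0,x1,y1=b
    cv2.imwrite(f'pics/{c}0z.png',cv2.resize(im[y0:y1,x0:x1],(600,600),interpolation=cv2.INTER_CUBIC))
E
```

```text
(no output)
```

View pics/scene0.png

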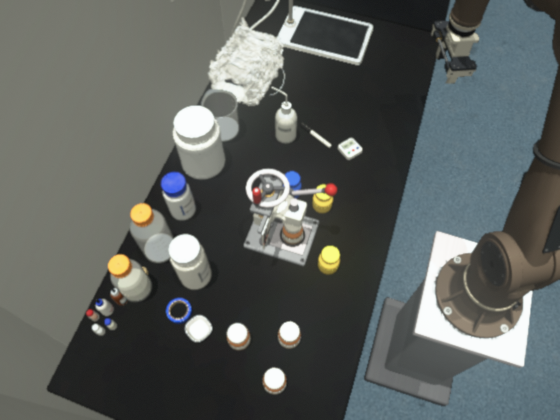

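View pics/top0.png

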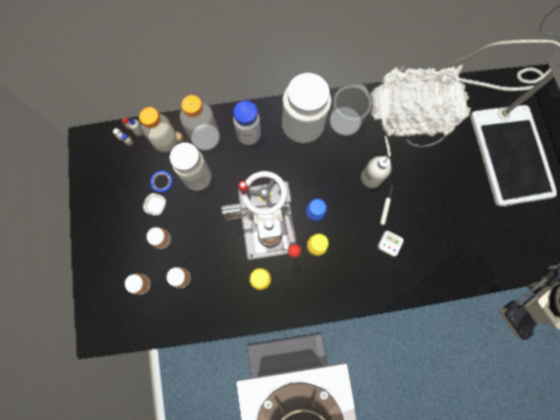

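```bash
python3 - <<'E'
from h import *
np.set_printoptions(precision=4,suppress=True)
S=dict(wheel=(265.1,183.7),grip=(254.6,197.9),pointer=(264.6,236.4),scale=(270.4,236.1),knob=(331.6,186.6),pivot=(286.3,194.2),press=(291.9,235.2))
T=dict(wheel=(264.5,188.8),grip=(242.8,181.9),pointer=(230.9,215.2),scale=(233.7,218.5),knob=(294.8,246.3),pivot=(282.3,215.5),press=(269.1,236.8))
for k in S: print(k,*tri('scene',S[k],'top',T[k]))
E
```

```text
wheel [ 0.6257 -0.0008  0.2615] 0.0025824234166516432
grip [0.6406 0.0491 0.272 ] 0.010887642241853226
pointer [0.5948 0.0951 0.1684] 0.003323402789785699
scale [0.583  0.0891 0.1682] 0.0004507082802969526
knob [ 0.4728 -0.0501  0.257 ] 0.007510065567986518
pivot [ 0.5774 -0.0383  0.1707] 0.011699489051454117
press [0.5472 0.0025 0.0193] 0.006208626856817527
```

View pics/scene0z.png

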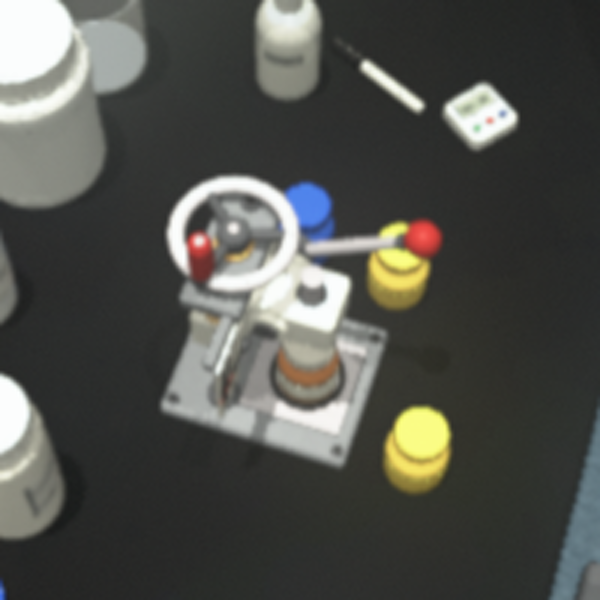

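View pics/top0z.png

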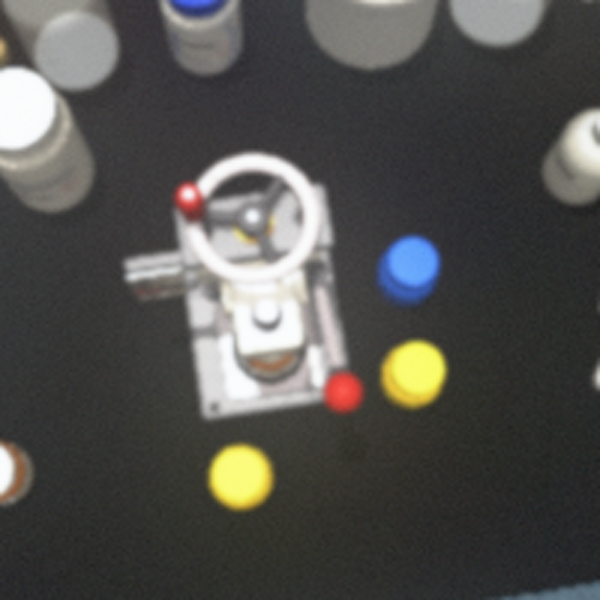

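```bash
python3 - <<'E'
from h import *
np.set_printoptions(precision=4,suppress=True)
out=[]
for c,b in(('scene',(245,205,295,245)),('top',(215,195,265,235))):
    im=cv2.imread(f'pics/{c}0_raw.png'); x0,y0,x1,y1=b
    out.append(cv2.resize(im[y0:y1,x0:x1],None,fx=8,fy=8,interpolation=cv2.INTER_CUBIC))
    hsv=cv2.cvtColor(im,cv2.COLOR_BGR2HSV)
    red=(((hsv[...,0]<8)|(hsv[...,0]>172))&(hsv[...,1]>130)&(hsv[...,2]>70)).astype(np.uint8)
    n,l,st,ce=cv2.connectedComponentsWithStats(red)
    for k in range(1,n):
        if st[k,4]>5: print(c,st[k],ce[k])
    # wheel ring
    wx,wy=(268,188) if c=='scene' else (265,192)
    g=im[...,:].min(2); m=((g>170)).astype(np.uint8)
    yy,xx=np.mgrid[:420,:560]; m[np.hypot(xx-wx,yy-wy)>26]=0
    n,l,st,ce=cv2.connectedComponentsWithStats(m)
    k=1+np.argmax(st[1:,4]); print('ring',st[k],ce[k])
    pts=np.argwhere(l==k)[:,::-1].astype(np.float32); print(cv2.fitEllipse(cv2.convexHull(pts)))
cv2.imwrite('pics/ptr.png',np.hstack(out))
for p in ((0.57,-0.02),(0.57,0.02)): pass
E
```

```text
scene [325 183  12  13 119] [330.8403 188.9076]
scene [253 188   7  15  67] [256.2985 195.6119]
scene [ 86 309   7   7  42] [ 89.1905 312.1429]
ring [246 169  47  44 707] [271.9066 191.    ]
((269.5098571777344, 189.97218322753906), (40.821468353271484, 48.192527770996094), 123.54219055175781)
top [121 118   7   5  28] [124.2857 120.0714]
top [238 183   9   8  35] [242.2286 187.4571]
top [289 244  12  14 136] [294.4044 250.5662]
ring [ 240  171   50   48 1056] [266.7633 196.733 ]
((264.54949951171875, 194.6350860595703), (46.812255859375, 49.19733428955078), 95.76258087158203)
```

View pics/ptr.png

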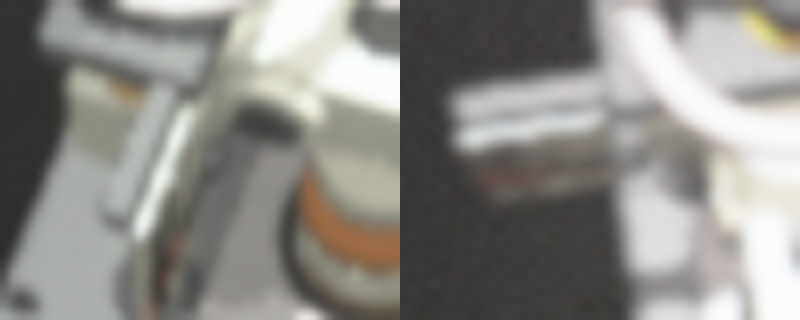

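```bash
python3 - <<'E'
from h import *
np.set_printoptions(precision=4,suppress=True)
print('knob',tri('scene',(330.84,188.91),'top',(294.4,250.57)))
# ring: outer silhouette by hand from zoom: scene hull 167..300 / 177..290; top 187..322 / 152..282
print('ring',tri('scene',(190+233.5/3,110+233.5/3),'top',(180+254.5/3,120+217/3)))
print('handletop scene/top', tri('scene',(190+200/3,110+240/3),'top',(180+188/3,120+197/3)))
print('grip', tri('scene',(256.3,195.6),'top',(242.23,187.46)))
# base corners at z~? from top & scene
for z in (0.0,0.012,0.02):
  print(z,[atz('top',180+a/3,120+b/3,z)[:2] for a,b in((205,418),(352,402))],[atz('scene',190+a/3,110+b/3,z)[:2] for a,b in((342,464),(386,332),(163,408))])
# project predicted wheel circle for check
import scipy.optimize as so
def circ(cx,cy,r,z):
    t=np.linspace(0,2*np.pi,60); return np.c_[cx+r*np.cos(t),cy+r*np.sin(t),np.full(60,z)]
for c in('scene','top'):
  p=proj(c,circ(0.626,0,.0545,.253)); b=(190,110) if c=='scene' else (180,120)
  print(c,(p.min(0)-b)*3,(p.max(0)-b)*3)
E
```

```text
knob (array([ 0.4689, -0.0487,  0.2464]), np.float64(0.00184831395993551))
ring (array([ 0.6198, -0.0004,  0.2462]), np.float64(0.00024050188838178584))
handletop scene/top (array([0.6274, 0.0484, 0.3092]), np.float64(0.0031393595368116407))
grip (array([0.6292, 0.051 , 0.2865]), np.float64(0.0014756461443951817))
0.0 [array([0.4889, 0.0742]), array([ 0.4825, -0.0736])] [array([0.4911, 0.07  ]), array([ 0.4923, -0.0777]), array([0.6723, 0.0712])]
0.012 [array([0.4877, 0.0736]), array([ 0.4814, -0.0726])] [array([0.4902, 0.0746]), array([ 0.4913, -0.0717]), array([0.6697, 0.0758])]
0.02 [array([0.4869, 0.0732]), array([ 0.4806, -0.072 ])] [array([0.4896, 0.0778]), array([ 0.4907, -0.0676]), array([0.668 , 0.0789])]
scene [160.7261 172.5867] [291.778  285.4599]
top [185.5944 143.6801] [319.849  273.0593]
```

```bash
cat >> h.py <<'E'
RD=np.array([[0,1,0],[0,0,-1],[-1,0,0]],float)
def go(P,R=RD):
    s=ctrl.state(); R0=np.array(s['ee_rot']); d=R0.T@(np.array(P)-s['tool_pos'])*1000
    w=cv2.Rodrigues(R0.T@R)[0].ravel(); print('d',np.round(d,1),'rot',np.round(w,4),'t',round(s['time'],2))
E
python3 -c "
from h import *
go([.262,-.568,.38]);go([.628,.0495,.38])"
```

```text
d [-153.3    0.3    0.5] rot [0.4317 0.     0.    ] t 0.9
d [-153.3  591.1 -407.2] rot [0.4317 0.     0.    ] t 0.9
```

Request:
{"op": "arm_command", "data": {"plan": [{"delta_pos": [-40, 10, -7], "delta_rot": [0, 0, 0], "fingers": 91.8}, {"delta_pos": [-75, 30, -20], "delta_rot": [0, 0, 0], "fingers": 91.8}, {"delta_pos": [-110, 50, -34], "delta_rot": [0.1, 0, 0], "fingers": 91.8}, {"delta_pos": [-140, 75, -51], "delta_rot": [0.2, 0, 0], "fingers": 91.8}, {"delta_pos": [-153, 108, -74], "delta_rot": [0.3, 0, 0], "fingers": 91.8}], "force": 15}}

```text
time: 1.32
tool_pos: [0.3268, -0.4592, 0.3829]
ee_rot: [[0.003, 0.992, 0.123], [-0.005, 0.123, -0.992], [-1.0, 0.002, 0.005]]
ft_force: [1.3, -0.3, 0.7]
width: 0.995
```

```bash
python3 -c "
from h import *
go([.628,.0495,.38])"
```

```text
d [   1.2  361.4 -467.9] rot [ 0.1231  0.0052 -0.0026] t 1.32
```

Request:
{"op": "arm_command", "data": {"plan": [{"delta_pos": [0, 25, -31], "delta_rot": [0.1, 0, 0], "fingers": 91.8}, {"delta_pos": [0, 50, -64], "delta_rot": [0.123, 0, 0], "fingers": 91.8}, {"delta_pos": [0, 75, -97], "delta_rot": [0.123, 0, 0], "fingers": 91.8}, {"delta_pos": [0, 100, -129], "delta_rot": [0.123, 0, 0], "fingers": 91.8}, {"delta_pos": [0, 125, -161], "delta_rot": [0.123, 0, 0], "fingers": 91.8}]}}

```text
time: 1.73
tool_pos: [0.4306, -0.2798, 0.3791]
ee_rot: [[0.001, 1.0, 0.009], [-0.001, 0.009, -1.0], [-1.0, 0.001, 0.001]]
ft_force: [1.5, -1.1, -0.2]
width: 0.999
```

```bash
python3 -c "
from h import *
go([.628,.0495,.38])"
```

```text
d [  -0.9  200.3 -327.6] rot [ 0.0087  0.0005 -0.0007] t 1.73
```

Request:
{"op": "arm_command", "data": {"plan": [{"delta_pos": [0, 20, -33], "delta_rot": [0, 0, 0], "fingers": 91.8}, {"delta_pos": [0, 40, -66], "delta_rot": [0, 0, 0], "fingers": 91.8}, {"delta_pos": [0, 61, -99], "delta_rot": [0, 0, 0], "fingers": 91.8}, {"delta_pos": [0, 81, -132], "delta_rot": [0, 0, 0], "fingers": 91.8}, {"delta_pos": [0, 101, -165], "delta_rot": [0, 0, 0], "fingers": 91.8}]}}

```text
time: 2.15
tool_pos: [0.5302, -0.1141, 0.379]
ee_rot: [[0.001, 1.0, 0.009], [-0.0, 0.009, -1.0], [-1.0, 0.001, 0.0]]
ft_force: [1.8, -0.6, 0.1]
width: 0.996
```

Request:
{"op": "arm_command", "data": {"plan": [{"delta_pos": [0, 20, -33], "delta_rot": [0, 0, 0], "fingers": 91.8}, {"delta_pos": [0, 40, -66], "delta_rot": [0, 0, 0], "fingers": 91.8}, {"delta_pos": [0, 61, -99], "delta_rot": [0, 0, 0], "fingers": 70}, {"delta_pos": [0, 81, -132], "delta_rot": [0, 0, 0], "fingers": 70}, {"delta_pos": [0, 96, -158], "delta_rot": [0, 0, 0], "fingers": 70}]}}

```text
time: 2.57
tool_pos: [0.6251, 0.0463, 0.3784]
ee_rot: [[-0.0, 1.0, 0.011], [0.001, 0.011, -1.0], [-1.0, -0.0, -0.001]]
ft_force: [0.2, -0.2, -0.6]
width: 0.833
```

```bash
python3 -c "
from h import *
go([.628,.0495,.38]);go([.628,.0495,.27])
snap('scene','s1',4,(220,140,360,280));snap('top','t1',4,(200,140,340,280))"
```

```text
d [-1.6  3.  -3.2] rot [ 0.0106 -0.001   0.    ] t 2.57
d [108.4   3.   -3.1] rot [ 0.0106 -0.001   0.    ] t 2.57
```

View pics/s1.png

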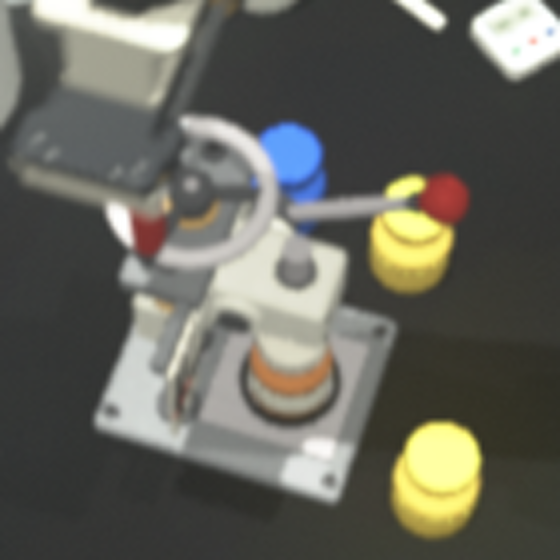

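View pics/t1.png

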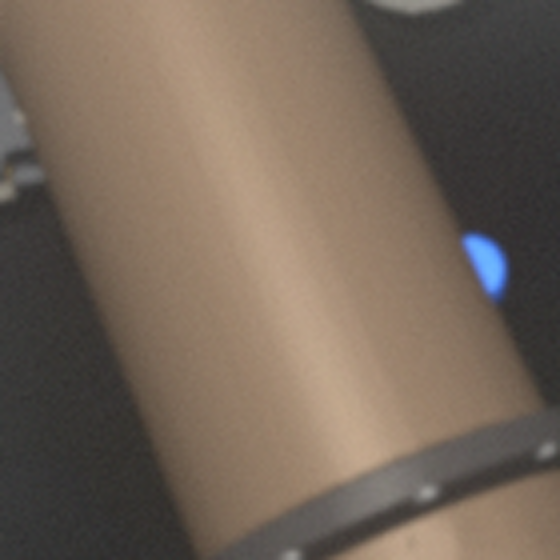

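Request:
{"op": "arm_command", "data": {"plan": [{"delta_pos": [25, 3, -3], "delta_rot": [0.01, 0, 0], "fingers": 70}, {"delta_pos": [50, 3, -3], "delta_rot": [0.01, 0, 0], "fingers": 70}, {"delta_pos": [75, 3, -3], "delta_rot": [0.01, 0, 0], "fingers": 70}, {"delta_pos": [98, 3, -3], "delta_rot": [0.01, 0, 0], "fingers": 70}, {"delta_pos": [107, 3, -3], "delta_rot": [0.01, 0, 0], "fingers": 50}]}}

```text
time: 3.08
tool_pos: [0.6254, 0.0449, 0.2683]
ee_rot: [[-0.005, 1.0, -0.002], [-0.001, -0.002, -1.0], [-1.0, -0.005, 0.001]]
ft_force: [-0.8, -0.1, -0.6]
width: 0.723
```

Request:
{"op": "arm_command", "data": {"plan": [{"delta_pos": [0, 0, 0], "fingers": 10}, {"delta_pos": [0, 0, 0], "fingers": 10}, {"delta_pos": [0, 0, 0], "fingers": 10}, {"delta_pos": [0, 0, 0], "fingers": 10}]}}

```text
$.plan[0]: bad value
```

```bash
python3 -c "
from h import *
go([.628,.0495,.27])
snap('scene','s2',4,(220,140,360,280));print(ctrl.state()['ft_force'],ctrl.state()['width'])"
```

```text
d [-1.7  2.5 -4.6] rot [-0.0019  0.0011  0.0046] t 3.08
[-0.25676625 -0.15622755 -1.56644292] 0.6914347975209166
```

View pics/s2.png

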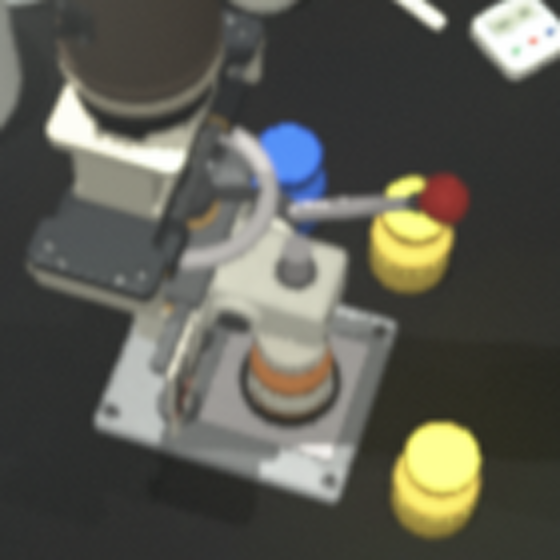

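Request:
{"op": "arm_command", "data": {"plan": [{"delta_pos": [0, 0, 0], "delta_rot": [0, 0, 0], "fingers": 10}, {"delta_pos": [0, 0, 0], "delta_rot": [0, 0, 0], "fingers": 10}, {"delta_pos": [0, 0, 0], "delta_rot": [0, 0, 0], "fingers": 10}, {"delta_pos": [0, 0, 0], "delta_rot": [0, 0, 0], "fingers": 10}, {"delta_pos": [0, 0, 0], "delta_rot": [0, 0, 0], "fingers": 10}]}}

```text
time: 3.55
tool_pos: [0.6276, 0.0461, 0.2728]
ee_rot: [[0.002, 1.0, -0.001], [0.0, -0.001, -1.0], [-1.0, 0.002, -0.0]]
ft_force: [-0.2, -0.1, 0.3]
width: 0.331
```

Request:
{"op": "arm_command", "data": {"plan": [{"delta_pos": [0, 0, 0], "delta_rot": [0, 0, 0], "fingers": 10}, {"delta_pos": [0, 0, 0], "delta_rot": [0, 0, 0], "fingers": 10}, {"delta_pos": [0, 0, 0], "delta_rot": [0, 0, 0], "fingers": 10}, {"delta_pos": [0, 0, 0], "delta_rot": [0, 0, 0], "fingers": 10}]}}

```text
time: 3.88
tool_pos: [0.6278, 0.0492, 0.2728]
ee_rot: [[0.002, 1.0, 0.001], [0.004, 0.001, -1.0], [-1.0, 0.002, -0.004]]
ft_force: [0.8, 7.0, 1.8]
width: 0.238
```

```bash
python3 - <<'E'
from h import *
np.set_printoptions(precision=2,suppress=True)
P=np.array([.583,.0891,.160])
J={}
for c in('scene','top'):
    J[c]=np.array([(proj(c,P+e)-proj(c,P))[0] for e in np.eye(3)*.01]).T; print(c,proj(c,P),'\n',J[c])
A=np.vstack([J['scene'],J['top']]); b=np.array([264.6-270.4,236.4-236.1,230.9-233.7,215.2-218.5])
print(np.linalg.lstsq(A,b,rcond=None)[0]*10)
# now many detections
for k in range(4):
  ctrl.read_camera('scene')
  r=[ctrl.mark_of('scene',t) for t in('pointer_tip','scale_mark','lever_pivot','lever_knob')]
  print([np.round(x[0]['point'],1) if x else None for x in r])
E
```

```text
scene [[270.37 237.42]] 
 [[-3.67 -1.31 -0.07]
 [-1.15  3.37 -1.64]]
top [[234.01 219.2 ]] 
 [[-0.49 -3.75 -0.38]
 [-3.67  0.56 -0.75]]
[11.9   6.02  0.19]
[array([232.8, 264.6]), array([240.3, 268. ]), array([193.2, 288.5]), array([191. , 329.4])]
[array([234.3, 265.2]), array([237.7, 268.1]), array([193.7, 286.2]), array([341. , 238.3])]
[array([230.8, 266. ]), array([237.6, 266.6]), array([194.4, 283.7]), array([191. , 329.2])]
[array([232.7, 266.9]), array([240.1, 268.5]), array([196.3, 288.5]), array([189.4, 329.8])]
```

```bash
cat >> h.py <<'E'
def arc(a0,steps,r=48):
    a=np.radians(a0); 
    for s in steps:
        b=np.radians(a0+s); print(round(a0+s,1),'dy %.1f dz %.1f'%(r*(np.cos(b)-np.cos(a)),-r*(np.sin(b)-np.sin(a))))
E
python3 -c "
from h import *
arc(80.7,[6,12,18,24]);arc(104.7,[6,12,18,24]);arc(128.7,[6,12,18,24])
arc(152.7,[6,12,18,24])"
```

```text
86.7 dy -5.0 dz -0.6
92.7 dy -10.0 dz -0.6
98.7 dy -15.0 dz -0.1
104.7 dy -19.9 dz 0.9
110.7 dy -4.8 dz 1.5
116.7 dy -9.4 dz 3.5
122.7 dy -13.8 dz 6.0
128.7 dy -17.8 dz 9.0
134.7 dy -3.8 dz 3.3
140.7 dy -7.1 dz 7.1
146.7 dy -10.1 dz 11.1
152.7 dy -12.6 dz 15.4
158.7 dy -2.1 dz 4.6
164.7 dy -3.6 dz 9.3
170.7 dy -4.7 dz 14.3
176.7 dy -5.3 dz 19.3
```

Request:
{"op": "arm_command", "data": {"plan": [{"delta_pos": [0, -5, -0.7], "delta_rot": [0, 0, 0], "fingers": 10}, {"delta_pos": [0, -10, -0.6], "delta_rot": [0, 0, 0], "fingers": 10}, {"delta_pos": [0, -15, 0.1], "delta_rot": [0, 0, 0], "fingers": 10}, {"delta_pos": [0, -20, 1], "delta_rot": [0, 0, 0], "fingers": 10}]}}

```text
time: 5.22
tool_pos: [0.6077, 0.0506, 0.2728]
ee_rot: [[0.003, 1.0, 0.004], [0.007, 0.004, -1.0], [-1.0, 0.003, -0.007]]
ft_force: [1.6, 13.2, 0.5]
width: 0.238
```

Request:
{"op": "arm_command", "data": {"plan": [{"delta_pos": [0, -5, -1.5], "delta_rot": [0, 0, 0], "fingers": 10}, {"delta_pos": [0, -9.5, 0.5], "delta_rot": [0, 0, 0], "fingers": 10}, {"delta_pos": [0, -14, 3], "delta_rot": [0, 0, 0], "fingers": 10}, {"delta_pos": [0, -18, 6], "delta_rot": [0, 0, 0], "fingers": 10}]}}

```text
time: 5.55
tool_pos: [0.5886, 0.0437, 0.2727]
ee_rot: [[0.001, 1.0, 0.003], [0.005, 0.003, -1.0], [-1.0, 0.001, -0.005]]
ft_force: [-3.1, 12.0, 3.0]
width: 0.239
```

Request:
{"op": "arm_command", "data": {"plan": [{"delta_pos": [0, -4, 3], "delta_rot": [0, 0, 0], "fingers": 10}, {"delta_pos": [0, -7, 7], "delta_rot": [0, 0, 0], "fingers": 10}, {"delta_pos": [0, -10, 11], "delta_rot": [0, 0, 0], "fingers": 10}, {"delta_pos": [0, -12.5, 15.5], "delta_rot": [0, 0, 0], "fingers": 10}]}}

```text
time: 5.88
tool_pos: [0.5743, 0.0289, 0.2726]
ee_rot: [[-0.003, 1.0, 0.004], [0.005, 0.004, -1.0], [-1.0, -0.003, -0.005]]
ft_force: [-12.0, 12.0, 9.5]
width: 0.24
```

```bash
python3 -c "
from h import *
from scipy.optimize import least_squares
P=np.array([[627.8,49.2],[607.7,50.6],[588.6,43.7],[574.3,28.9]])
f=least_squares(lambda c:np.hypot(*(P-c).T)-48,[620,1]);print(f.x,f.fun)
c=f.x
print(np.degrees(np.arctan2(*(P-c).T[::-1])))
f=least_squares(lambda c:np.hypot(*(P-c[:2]).T)-c[2],[620,1,48]);print(f.x,f.fun)
"
```

```text
[614.6137718    3.12126897] [-0.07165695 -0.02052375  0.20113832 -0.1487391 ]
[ 74.03060761  98.28508031 122.66267873 147.40302783]
[614.2152865    4.17310818  46.9920497 ] [ 0.03948682 -0.11022762  0.10909762 -0.03835682]
```

```bash
cat >> h.py <<'E'
C=np.array([614.6,3.1])
def arcs(cmd,angs):
    cmd=np.array(cmd,float)
    for a in angs:
        d=C+48*np.array([np.cos(np.radians(a)),np.sin(np.radians(a))])-cmd; print(a,'dy %.1f dz %.1f'%(d[0],-d[1]))
def table(a0,sign,step,n,calls):
    # ideal on-circle increments
    for k in range(calls):
        c=C+48*np.array([np.cos(np.radians(a0)),np.sin(np.radians(a0))])
        print('--from',a0); arcs(c,[a0+sign*step*(i+1) for i in range(n)]); a0+=sign*step*n
E
python3 -c "
from h import *
arcs([578.1,25.9],[155,163,171])
table(171,1,8,3,14)"
```

```text
155 dy -7.0 dz 2.5
163 dy -9.4 dz 8.8
171 dy -10.9 dz 15.3
--from 171
179 dy -0.6 dz 6.7
187 dy -0.2 dz 13.4
195 dy 1.0 dz 19.9
--from 195
203 dy 2.2 dz 6.3
211 dy 5.2 dz 12.3
219 dy 9.1 dz 17.8
--from 219
227 dy 4.6 dz 4.9
235 dy 9.8 dz 9.1
243 dy 15.5 dz 12.6
--from 243
251 dy 6.2 dz 2.6
259 dy 12.6 dz 4.3
267 dy 19.3 dz 5.2
--from 267
275 dy 6.7 dz -0.1
283 dy 13.3 dz -1.2
291 dy 19.7 dz -3.1
--from 291
299 dy 6.1 dz -2.8
307 dy 11.7 dz -6.5
315 dy 16.7 dz -10.9
--from 315
323 dy 4.4 dz -5.1
331 dy 8.0 dz -10.7
339 dy 10.9 dz -16.7
--from 339
347 dy 2.0 dz -6.4
355 dy 3.0 dz -13.0
363 dy 3.1 dz -19.7
--from 363
371 dy -0.8 dz -6.6
379 dy -2.5 dz -13.1
387 dy -5.2 dz -19.3
--from 387
395 dy -3.4 dz -5.7
403 dy -7.7 dz -10.9
411 dy -12.6 dz -15.5
--from 411
419 dy -5.5 dz -3.8
427 dy -11.5 dz -6.9
435 dy -17.8 dz -9.1
--from 435
443 dy -6.6 dz -1.3
451 dy -13.3 dz -1.6
459 dy -19.9 dz -1.0
--from 459
467 dy -6.5 dz 1.5
475 dy -12.8 dz 3.9
483 dy -18.6 dz 7.2
--from 483
491 dy -5.3 dz 4.0
499 dy -10.1 dz 8.8
507 dy -14.1 dz 14.1
```

Request:
{"op": "arm_command", "data": {"plan": [{"delta_pos": [0, -7, 2.5], "delta_rot": [0, 0, 0], "fingers": 10}, {"delta_pos": [0, -9.4, 8.8], "delta_rot": [0, 0, 0], "fingers": 10}, {"delta_pos": [0, -10.9, 15.3], "delta_rot": [0, 0, 0], "fingers": 10}]}}

```text
time: 6.13
tool_pos: [0.5666, 0.0088, 0.2727]
ee_rot: [[0.003, 1.0, -0.0], [0.001, -0.0, -1.0], [-1.0, 0.003, -0.001]]
ft_force: [5.6, 2.2, 1.0]
width: 0.237
```

Request:
{"op": "arm_command", "data": {"plan": [{"delta_pos": [0, -0.6, 6.7], "delta_rot": [0, 0, 0], "fingers": 10}, {"delta_pos": [0, -0.2, 13.4], "delta_rot": [0, 0, 0], "fingers": 10}, {"delta_pos": [0, 1, 20], "delta_rot": [0, 0, 0], "fingers": 10}]}}

```text
time: 6.38
tool_pos: [0.5684, -0.0111, 0.2727]
ee_rot: [[0.004, 1.0, -0.001], [0.002, -0.001, -1.0], [-1.0, 0.004, -0.002]]
ft_force: [8.7, 5.9, -1.4]
width: 0.237
```

Request:
{"op": "arm_command", "data": {"plan": [{"delta_pos": [0, 2.3, 6.3], "delta_rot": [0, 0, 0], "fingers": 10}, {"delta_pos": [0, 5.3, 12.3], "delta_rot": [0, 0, 0], "fingers": 10}, {"delta_pos": [0, 9.2, 17.8], "delta_rot": [0, 0, 0], "fingers": 10}]}}

```text
time: 6.63
tool_pos: [0.5775, -0.0277, 0.2727]
ee_rot: [[0.004, 1.0, 0.0], [0.003, 0.0, -1.0], [-1.0, 0.004, -0.003]]
ft_force: [5.7, 8.9, -0.1]
width: 0.24
```

Request:
{"op": "arm_command", "data": {"plan": [{"delta_pos": [0, 4.6, 4.9], "delta_rot": [0, 0, 0], "fingers": 10}, {"delta_pos": [0, 9.8, 9.1], "delta_rot": [0, 0, 0], "fingers": 10}, {"delta_pos": [0, 15.5, 12.6], "delta_rot": [0, 0, 0], "fingers": 10}]}}

```text
time: 6.88
tool_pos: [0.5924, -0.0395, 0.2726]
ee_rot: [[0.002, 1.0, 0.001], [0.004, 0.001, -1.0], [-1.0, 0.002, -0.004]]
ft_force: [2.6, 10.9, 3.4]
width: 0.24
```

Request:
{"op": "arm_command", "data": {"plan": [{"delta_pos": [0, 6.2, 2.6], "delta_rot": [0, 0, 0], "fingers": 10}, {"delta_pos": [0, 12.6, 4.3], "delta_rot": [0, 0, 0], "fingers": 10}, {"delta_pos": [0, 19.3, 5.2], "delta_rot": [0, 0, 0], "fingers": 10}]}}

```text
time: 7.13
tool_pos: [0.6109, -0.0447, 0.2726]
ee_rot: [[0.0, 1.0, 0.001], [0.003, 0.001, -1.0], [-1.0, 0.0, -0.003]]
ft_force: [-2.1, 8.9, 6.3]
width: 0.24
```

Request:
{"op": "arm_command", "data": {"plan": [{"delta_pos": [0, 6.7, -0.1], "delta_rot": [0, 0, 0], "fingers": 10}, {"delta_pos": [0, 13.3, -1.2], "delta_rot": [0, 0, 0], "fingers": 10}, {"delta_pos": [0, 19.7, -3.1], "delta_rot": [0, 0, 0], "fingers": 10}]}}

```text
time: 7.38
tool_pos: [0.6299, -0.0423, 0.2726]
ee_rot: [[-0.001, 1.0, 0.0], [0.003, 0.0, -1.0], [-1.0, -0.001, -0.003]]
ft_force: [-6.2, 6.3, 7.6]
width: 0.237
```

Request:
{"op": "arm_command", "data": {"plan": [{"delta_pos": [0, 6.1, -2.8], "delta_rot": [0, 0, 0], "fingers": 10}, {"delta_pos": [0, 11.7, -6.5], "delta_rot": [0, 0, 0], "fingers": 10}, {"delta_pos": [0, 16.7, -10.9], "delta_rot": [0, 0, 0], "fingers": 10}]}}

```text
time: 7.63
tool_pos: [0.6464, -0.0327, 0.2726]
ee_rot: [[-0.001, 1.0, -0.001], [0.001, -0.001, -1.0], [-1.0, -0.001, -0.001]]
ft_force: [-5.8, 2.6, 7.9]
width: 0.243
```

Request:
{"op": "arm_command", "data": {"plan": [{"delta_pos": [0, 4.4, -5.1], "delta_rot": [0, 0, 0], "fingers": 10}, {"delta_pos": [0, 8, -10.7], "delta_rot": [0, 0, 0], "fingers": 10}, {"delta_pos": [0, 10.9, -16.7], "delta_rot": [0, 0, 0], "fingers": 10}]}}

```text
time: 7.88
tool_pos: [0.6577, -0.0177, 0.2726]
ee_rot: [[-0.001, 1.0, -0.002], [-0.001, -0.002, -1.0], [-1.0, -0.001, 0.001]]
ft_force: [-4.2, -1.3, 7.9]
width: 0.24
```

Request:
{"op": "arm_command", "data": {"plan": [{"delta_pos": [0, 2, -6.4], "delta_rot": [0, 0, 0], "fingers": 10}, {"delta_pos": [0, 3, -13], "delta_rot": [0, 0, 0], "fingers": 10}, {"delta_pos": [0, 3.1, -19.7], "delta_rot": [0, 0, 0], "fingers": 10}]}}

```text
time: 8.13
tool_pos: [0.6623, 0.001, 0.2727]
ee_rot: [[0.003, 1.0, -0.004], [-0.002, -0.004, -1.0], [-1.0, 0.003, 0.002]]
ft_force: [4.0, -3.8, 2.7]
width: 0.236
```

Request:
{"op": "arm_command", "data": {"plan": [{"delta_pos": [0, -0.8, -6.6], "delta_rot": [0, 0, 0], "fingers": 10}, {"delta_pos": [0, -2.5, -13], "delta_rot": [0, 0, 0], "fingers": 10}, {"delta_pos": [0, -5.2, -19.3], "delta_rot": [0, 0, 0], "fingers": 10}]}}

```text
time: 8.38
tool_pos: [0.6585, 0.022, 0.2727]
ee_rot: [[0.006, 1.0, -0.002], [0.0, -0.002, -1.0], [-1.0, 0.006, -0.0]]
ft_force: [10.5, 0.7, 0.2]
width: 0.239
```

Request:
{"op": "arm_command", "data": {"plan": [{"delta_pos": [0, -3.4, -5.7], "delta_rot": [0, 0, 0], "fingers": 10}, {"delta_pos": [0, -7.7, -10.9], "delta_rot": [0, 0, 0], "fingers": 10}, {"delta_pos": [0, -12.6, -15.5], "delta_rot": [0, 0, 0], "fingers": 10}]}}

```text
time: 8.63
tool_pos: [0.6456, 0.0398, 0.2728]
ee_rot: [[0.005, 1.0, -0.0], [0.003, -0.0, -1.0], [-1.0, 0.005, -0.003]]
ft_force: [8.5, 4.3, 1.0]
width: 0.239
```

Request:
{"op": "arm_command", "data": {"plan": [{"delta_pos": [0, -5.5, -3.8], "delta_rot": [0, 0, 0], "fingers": 10}, {"delta_pos": [0, -11.5, -6.9], "delta_rot": [0, 0, 0], "fingers": 10}, {"delta_pos": [0, -17.8, -9.1], "delta_rot": [0, 0, 0], "fingers": 10}]}}

```text
time: 8.88
tool_pos: [0.6267, 0.0497, 0.2727]
ee_rot: [[0.004, 1.0, 0.001], [0.003, 0.001, -1.0], [-1.0, 0.004, -0.003]]
ft_force: [4.2, 5.0, 2.2]
width: 0.236
```

Request:
{"op": "arm_command", "data": {"plan": [{"delta_pos": [0, -6.6, -1.3], "delta_rot": [0, 0, 0], "fingers": 10}, {"delta_pos": [0, -13.3, -1.6], "delta_rot": [0, 0, 0], "fingers": 10}, {"delta_pos": [0, -19.9, -1], "delta_rot": [0, 0, 0], "fingers": 10}]}}

```text
time: 9.13
tool_pos: [0.6061, 0.0505, 0.2727]
ee_rot: [[0.002, 1.0, 0.001], [0.003, 0.001, -1.0], [-1.0, 0.002, -0.003]]
ft_force: [2.5, 4.8, 4.2]
width: 0.236
```

Request:
{"op": "arm_command", "data": {"plan": [{"delta_pos": [0, -6.5, 1.5], "delta_rot": [0, 0, 0], "fingers": 10}, {"delta_pos": [0, -12.8, 3.9], "delta_rot": [0, 0, 0], "fingers": 10}, {"delta_pos": [0, -18.6, 7.2], "delta_rot": [0, 0, 0], "fingers": 10}]}}

```text
time: 9.38
tool_pos: [0.587, 0.0427, 0.2726]
ee_rot: [[0.002, 1.0, 0.001], [0.002, 0.001, -1.0], [-1.0, 0.002, -0.002]]
ft_force: [1.1, 4.4, 5.7]
width: 0.237
```

Request:
{"op": "arm_command", "data": {"plan": [{"delta_pos": [0, -5.3, 4], "delta_rot": [0, 0, 0], "fingers": 10}, {"delta_pos": [0, -10.1, 8.8], "delta_rot": [0, 0, 0], "fingers": 10}, {"delta_pos": [0, -14.1, 14.1], "delta_rot": [0, 0, 0], "fingers": 10}]}}

```text
time: 9.63
tool_pos: [0.573, 0.0276, 0.2726]
ee_rot: [[0.002, 1.0, -0.0], [0.001, -0.0, -1.0], [-1.0, 0.002, -0.001]]
ft_force: [2.6, 1.9, 4.4]
width: 0.234
```

```bash
python3 -c "
from h import *
table(147,1,8,3,1)
ctrl.read_camera('scene')
r=[ctrl.mark_of('scene',t) for t in('pointer_tip','scale_mark','pointer_tip','scale_mark')]
print([np.round(x[0]['point'],1) if x else None for x in r])
snap('scene','s3',8,(240,200,300,250))
"
```

```text
--from 147
155 dy -3.2 dz 5.9
163 dy -5.6 dz 12.1
171 dy -7.2 dz 18.6
[array([230.5, 262.9]), array([238. , 265.3]), array([230.5, 262.9]), array([238. , 265.3])]
```

View pics/s3.png

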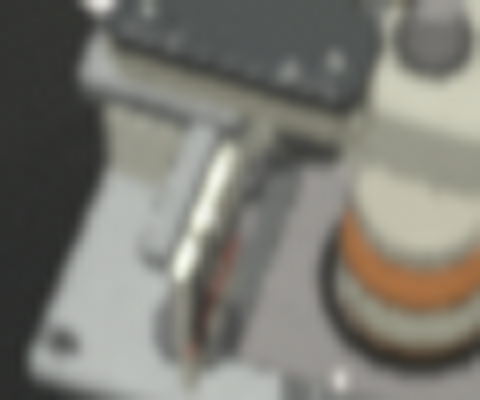

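Request:
{"op": "arm_command", "data": {"plan": [{"delta_pos": [0, -3.2, 5.9], "delta_rot": [0, 0, 0], "fingers": 10}, {"delta_pos": [0, -5.6, 12.1], "delta_rot": [0, 0, 0], "fingers": 10}, {"delta_pos": [0, -7.2, 18.6], "delta_rot": [0, 0, 0], "fingers": 10}]}}

```text
time: 10.18
tool_pos: [0.5666, 0.0085, 0.2726]
ee_rot: [[0.003, 1.0, -0.001], [0.001, -0.001, -1.0], [-1.0, 0.003, -0.001]]
ft_force: [6.5, 1.9, 3.6]
width: 0.238
```

Request:
{"op": "arm_command", "data": {"plan": [{"delta_pos": [0, -0.6, 6.7], "delta_rot": [0, 0, 0], "fingers": 10}, {"delta_pos": [0, -0.2, 13.4], "delta_rot": [0, 0, 0], "fingers": 10}, {"delta_pos": [0, 1, 20], "delta_rot": [0, 0, 0], "fingers": 10}]}}

```text
time: 10.43
tool_pos: [0.5685, -0.0113, 0.2726]
ee_rot: [[0.004, 1.0, -0.001], [0.002, -0.001, -1.0], [-1.0, 0.004, -0.002]]
ft_force: [9.6, 6.0, 1.3]
width: 0.24
```

Request:
{"op": "arm_command", "data": {"plan": [{"delta_pos": [0, 2.2, 6.3], "delta_rot": [0, 0, 0], "fingers": 10}, {"delta_pos": [0, 5.2, 12.3], "delta_rot": [0, 0, 0], "fingers": 10}, {"delta_pos": [0, 9.1, 17.8], "delta_rot": [0, 0, 0], "fingers": 10}]}}

```text
time: 10.68
tool_pos: [0.5775, -0.0277, 0.2726]
ee_rot: [[0.004, 1.0, 0.0], [0.003, 0.0, -1.0], [-1.0, 0.004, -0.003]]
ft_force: [6.7, 9.4, 4.8]
width: 0.24
```

Request:
{"op": "arm_command", "data": {"plan": [{"delta_pos": [0, 4.6, 4.9], "delta_rot": [0, 0, 0], "fingers": 10}, {"delta_pos": [0, 9.8, 9.1], "delta_rot": [0, 0, 0], "fingers": 10}, {"delta_pos": [0, 15.5, 12.6], "delta_rot": [0, 0, 0], "fingers": 10}]}}

```text
time: 10.93
tool_pos: [0.5923, -0.0395, 0.2726]
ee_rot: [[0.002, 1.0, 0.001], [0.004, 0.001, -1.0], [-1.0, 0.002, -0.004]]
ft_force: [2.3, 10.7, 6.0]
width: 0.242
```

Request:
{"op": "arm_command", "data": {"plan": [{"delta_pos": [0, 6.2, 2.6], "delta_rot": [0, 0, 0], "fingers": 10}, {"delta_pos": [0, 12.6, 4.3], "delta_rot": [0, 0, 0], "fingers": 10}, {"delta_pos": [0, 19.3, 5.2], "delta_rot": [0, 0, 0], "fingers": 10}]}}

```text
time: 11.18
tool_pos: [0.6107, -0.0447, 0.2726]
ee_rot: [[0.0, 1.0, 0.001], [0.004, 0.001, -1.0], [-1.0, 0.0, -0.004]]
ft_force: [-2.7, 10.1, 9.9]
width: 0.238
```

Request:
{"op": "arm_command", "data": {"plan": [{"delta_pos": [0, 6.7, -0.1], "delta_rot": [0, 0, 0], "fingers": 10}, {"delta_pos": [0, 13.3, -1.2], "delta_rot": [0, 0, 0], "fingers": 10}, {"delta_pos": [0, 19.7, -3.1], "delta_rot": [0, 0, 0], "fingers": 10}]}}

```text
time: 11.43
tool_pos: [0.6297, -0.0423, 0.2725]
ee_rot: [[-0.001, 1.0, 0.0], [0.003, 0.0, -1.0], [-1.0, -0.001, -0.003]]
ft_force: [-5.4, 6.5, 11.5]
width: 0.236
```

Request:
{"op": "arm_command", "data": {"plan": [{"delta_pos": [0, 6.1, -2.8], "delta_rot": [0, 0, 0], "fingers": 10}, {"delta_pos": [0, 11.7, -6.5], "delta_rot": [0, 0, 0], "fingers": 10}, {"delta_pos": [0, 16.7, -10.9], "delta_rot": [0, 0, 0], "fingers": 10}]}}

```text
time: 11.68
tool_pos: [0.6462, -0.0329, 0.2726]
ee_rot: [[-0.002, 1.0, -0.001], [0.001, -0.001, -1.0], [-1.0, -0.002, -0.001]]
ft_force: [-5.7, 2.5, 10.9]
width: 0.239
```

Request:
{"op": "arm_command", "data": {"plan": [{"delta_pos": [0, 4.4, -5.1], "delta_rot": [0, 0, 0], "fingers": 10}, {"delta_pos": [0, 8, -10.7], "delta_rot": [0, 0, 0], "fingers": 10}, {"delta_pos": [0, 10.9, -16.7], "delta_rot": [0, 0, 0], "fingers": 10}]}}

```text
time: 11.93
tool_pos: [0.6575, -0.018, 0.2726]
ee_rot: [[-0.001, 1.0, -0.002], [-0.001, -0.002, -1.0], [-1.0, -0.001, 0.001]]
ft_force: [-3.7, -2.2, 8.7]
width: 0.237
```

Request:
{"op": "arm_command", "data": {"plan": [{"delta_pos": [0, 2, -6.4], "delta_rot": [0, 0, 0], "fingers": 10}, {"delta_pos": [0, 3, -13], "delta_rot": [0, 0, 0], "fingers": 10}, {"delta_pos": [0, 3.1, -19.7], "delta_rot": [0, 0, 0], "fingers": 10}]}}

```text
time: 12.18
tool_pos: [0.6623, 0.0005, 0.2727]
ee_rot: [[0.003, 1.0, -0.004], [-0.002, -0.004, -1.0], [-1.0, 0.003, 0.002]]
ft_force: [5.1, -3.8, 6.1]
width: 0.238
```

```bash
python3 - <<'E'
from h import *
im=snap('scene','s4',4,(220,140,360,280))
for n in('scene0','s1','s2','s3','s4'):
    im=cv2.imread(f'pics/{n}_raw.png');hsv=cv2.cvtColor(im,cv2.COLOR_BGR2HSV)
    red=(((hsv[...,0]<8)|(hsv[...,0]>172))&(hsv[...,1]>130)&(hsv[...,2]>70)).astype(np.uint8)
    k,l,st,ce=cv2.connectedComponentsWithStats(red)
    print(n,[(st[i,4],ce[i].round(2)) for i in range(1,k) if st[i,4]>60])
print(proj('scene',[[.469,-.0487,.246],[.469,-.0487,.267]]))
E
```

```text
scene0 [(np.int32(119), array([330.84, 188.91])), (np.int32(67), array([256.3 , 195.61]))]
s1 [(np.int32(107), array([330.91, 189.21]))]
s2 [(np.int32(107), array([330.86, 189.11]))]
s3 [(np.int32(118), array([331.24, 186.02]))]
s4 [(np.int32(113), array([331.5 , 184.69]))]
[[331.13802679 189.10482769]
 [331.92703984 184.80090731]]
```

View pics/s4.png

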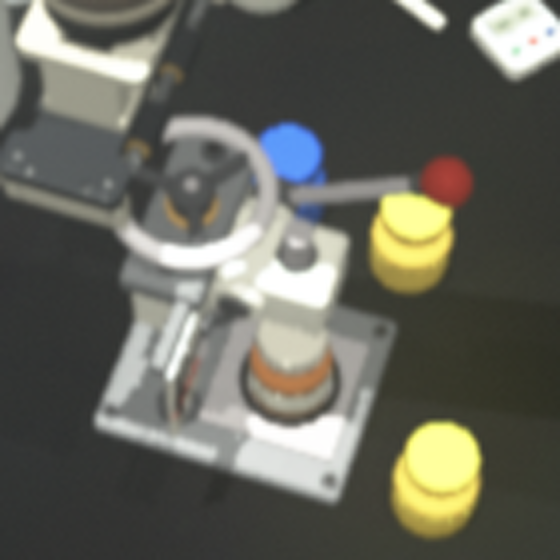

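Request:
{"op": "arm_command", "data": {"plan": [{"delta_pos": [0, -0.8, -6.6], "delta_rot": [0, 0, 0], "fingers": 10}, {"delta_pos": [0, -2.5, -13], "delta_rot": [0, 0, 0], "fingers": 10}, {"delta_pos": [0, -5.2, -19.3], "delta_rot": [0, 0, 0], "fingers": 10}]}}

```text
time: 12.48
tool_pos: [0.6565, 0.0084, 0.2723]
ee_rot: [[0.001, 1.0, -0.014], [-0.016, -0.014, -1.0], [-1.0, 0.001, 0.016]]
ft_force: [-3.6, -29.7, 10.6]
width: 0.33
```

Request:
{"op": "arm_command", "data": {"plan": [{"delta_pos": [0, 3, 10], "delta_rot": [0, 0, 0], "fingers": 10}, {"delta_pos": [0, 5.2, 19.3], "delta_rot": [0, 0, 0], "fingers": 10}, {"delta_pos": [0, 5.2, 19.3], "delta_rot": [0, 0, 0], "fingers": 10}, {"delta_pos": [0, 5.2, 19.3], "delta_rot": [0, 0, 0], "fingers": 10}]}}

```text
time: 12.82
tool_pos: [0.659, 0.0005, 0.2718]
ee_rot: [[-0.004, 1.0, -0.004], [-0.002, -0.004, -1.0], [-1.0, -0.004, 0.002]]
ft_force: [-7.6, -2.7, 9.3]
width: 0.236
```

Request:
{"op": "arm_command", "data": {"plan": [{"delta_pos": [0, 0, 0], "delta_rot": [0, 0, 0], "fingers": 10}, {"delta_pos": [0, 0, 0], "delta_rot": [0, 0, 0], "fingers": 10}, {"delta_pos": [0, 0, 0], "delta_rot": [0, 0, 0], "fingers": 10}, {"delta_pos": [0, 0, 0], "delta_rot": [0, 0, 0], "fingers": 10}]}}

```text
time: 13.15
tool_pos: [0.6591, 0.0011, 0.2717]
ee_rot: [[-0.004, 1.0, -0.003], [-0.002, -0.003, -1.0], [-1.0, -0.004, 0.002]]
ft_force: [-8.1, -2.8, 8.3]
width: 0.236
```

Request:
{"op": "arm_command", "data": {"plan": [{"delta_pos": [0, 0, -4], "delta_rot": [0, 0, 0], "fingers": 10}, {"delta_pos": [0, 0, -4], "delta_rot": [0, 0, 0], "fingers": 10}, {"delta_pos": [0, 0, -4], "delta_rot": [0, 0, 0], "fingers": 10}, {"delta_pos": [0, 0, -4], "delta_rot": [0, 0, 0], "fingers": 10}]}}

```text
time: 13.48
tool_pos: [0.6592, 0.0036, 0.2717]
ee_rot: [[-0.004, 1.0, -0.004], [-0.004, -0.004, -1.0], [-1.0, -0.004, 0.004]]
ft_force: [-7.3, -5.6, 8.8]
width: 0.241
```

Request:
{"op": "arm_command", "data": {"plan": [{"delta_pos": [0, 0, -4], "delta_rot": [0, 0, 0], "fingers": 10}, {"delta_pos": [0, 0, -4], "delta_rot": [0, 0, 0], "fingers": 10}, {"delta_pos": [0, 0, -4], "delta_rot": [0, 0, 0], "fingers": 10}, {"delta_pos": [0, 0, -4], "delta_rot": [0, 0, 0], "fingers": 10}]}}

```text
time: 13.82
tool_pos: [0.6594, 0.0038, 0.2717]
ee_rot: [[-0.004, 1.0, -0.007], [-0.008, -0.007, -1.0], [-1.0, -0.004, 0.008]]
ft_force: [-6.9, -14.4, 9.6]
width: 0.242
```

```bash
python3 -c "
from h import *
arcs([662.5,13.6],[-24,-48,-72,-96,-120])
table(-120,-1,24,5,3)"
```

```text
-24 dy -4.0 dz 30.0
-48 dy -15.8 dz 46.2
-72 dy -33.1 dz 56.2
-96 dy -52.9 dz 58.2
-120 dy -71.9 dz 52.1
--from -120
-144 dy -14.8 dz -13.4
-168 dy -23.0 dz -31.6
-192 dy -23.0 dz -51.5
-216 dy -14.8 dz -69.8
-240 dy 0.0 dz -83.1
--from -240
-264 dy 19.0 dz -6.2
-288 dy 38.8 dz -4.1
-312 dy 56.1 dz 5.9
-336 dy 67.9 dz 22.0
-360 dy 72.0 dz 41.6
--from -360
-384 dy -4.1 dz 19.5
-408 dy -15.9 dz 35.7
-432 dy -33.2 dz 45.7
-456 dy -53.0 dz 47.7
-480 dy -72.0 dz 41.6
```

Request:
{"op": "arm_command", "data": {"plan": [{"delta_pos": [0, -4, 30], "delta_rot": [0, 0, 0], "fingers": 10}, {"delta_pos": [0, -16, 46], "delta_rot": [0, 0, 0], "fingers": 10}, {"delta_pos": [0, -33, 56], "delta_rot": [0, 0, 0], "fingers": 10}, {"delta_pos": [0, -53, 58], "delta_rot": [0, 0, 0], "fingers": 10}, {"delta_pos": [0, -72, 52], "delta_rot": [0, 0, 0], "fingers": 10}]}}

```text
time: 14.23
tool_pos: [0.5889, -0.0388, 0.2716]
ee_rot: [[0.002, 1.0, -0.0], [0.005, -0.0, -1.0], [-1.0, 0.002, -0.005]]
ft_force: [9.9, 15.5, -2.0]
width: 0.237
```

Request:
{"op": "arm_command", "data": {"plan": [{"delta_pos": [0, -14.8, -13.4], "delta_rot": [0, 0, 0], "fingers": 10}, {"delta_pos": [0, -23, -31.6], "delta_rot": [0, 0, 0], "fingers": 10}, {"delta_pos": [0, -23, -51.5], "delta_rot": [0, 0, 0], "fingers": 10}, {"delta_pos": [0, -14.8, -69.8], "delta_rot": [0, 0, 0], "fingers": 10}, {"delta_pos": [0, 0, -83.1], "delta_rot": [0, 0, 0], "fingers": 10}]}}

```text
time: 14.65
tool_pos: [0.5859, 0.0439, 0.2716]
ee_rot: [[-0.005, 1.0, 0.0], [0.0, 0.0, -1.0], [-1.0, -0.005, -0.0]]
ft_force: [-1.9, -2.0, 5.0]
width: 0.24
```

Request:
{"op": "arm_command", "data": {"plan": [{"delta_pos": [0, 19, -6.2], "delta_rot": [0, 0, 0], "fingers": 10}, {"delta_pos": [0, 38.8, -4.1], "delta_rot": [0, 0, 0], "fingers": 10}, {"delta_pos": [0, 56.1, 5.9], "delta_rot": [0, 0, 0], "fingers": 10}, {"delta_pos": [0, 67.9, 22], "delta_rot": [0, 0, 0], "fingers": 10}, {"delta_pos": [0, 72, 41.6], "delta_rot": [0, 0, 0], "fingers": 10}]}}

```text
time: 15.07
tool_pos: [0.6606, 0.001, 0.2713]
ee_rot: [[-0.004, 1.0, 0.001], [0.001, 0.001, -1.0], [-1.0, -0.004, -0.001]]
ft_force: [-17.2, 3.0, 10.5]
width: 0.239
```

Request:
{"op": "arm_command", "data": {"plan": [{"delta_pos": [0, -4.1, 19.5], "delta_rot": [0, 0, 0], "fingers": 10}, {"delta_pos": [0, -15.9, 35.7], "delta_rot": [0, 0, 0], "fingers": 10}, {"delta_pos": [0, -33.2, 45.7], "delta_rot": [0, 0, 0], "fingers": 10}, {"delta_pos": [0, -53, 47.7], "delta_rot": [0, 0, 0], "fingers": 10}, {"delta_pos": [0, -72, 41.6], "delta_rot": [0, 0, 0], "fingers": 10}]}}

```text
time: 15.48
tool_pos: [0.5889, -0.0388, 0.2715]
ee_rot: [[0.001, 1.0, -0.0], [0.005, -0.0, -1.0], [-1.0, 0.001, -0.005]]
ft_force: [9.6, 15.4, -3.8]
width: 0.238
```

Request:
{"op": "arm_command", "data": {"plan": [{"delta_pos": [0, -14.8, -13.4], "delta_rot": [0, 0, 0], "fingers": 10}, {"delta_pos": [0, -23, -31.6], "delta_rot": [0, 0, 0], "fingers": 10}, {"delta_pos": [0, -23, -51.5], "delta_rot": [0, 0, 0], "fingers": 10}, {"delta_pos": [0, -14.8, -69.8], "delta_rot": [0, 0, 0], "fingers": 10}, {"delta_pos": [0, 0, -83.1], "delta_rot": [0, 0, 0], "fingers": 10}]}}

```text
time: 15.9
tool_pos: [0.5858, 0.0438, 0.2715]
ee_rot: [[-0.005, 1.0, 0.0], [0.0, 0.0, -1.0], [-1.0, -0.005, -0.0]]
ft_force: [-0.2, -2.0, 4.5]
width: 0.238
```

Request:
{"op": "arm_command", "data": {"plan": [{"delta_pos": [0, 19, -6.2], "delta_rot": [0, 0, 0], "fingers": 10}, {"delta_pos": [0, 38.8, -4.1], "delta_rot": [0, 0, 0], "fingers": 10}, {"delta_pos": [0, 56.1, 5.9], "delta_rot": [0, 0, 0], "fingers": 10}, {"delta_pos": [0, 67.9, 22], "delta_rot": [0, 0, 0], "fingers": 10}, {"delta_pos": [0, 72, 41.6], "delta_rot": [0, 0, 0], "fingers": 10}]}}

```text
time: 16.32
tool_pos: [0.6605, 0.0009, 0.2713]
ee_rot: [[-0.004, 1.0, 0.001], [0.001, 0.001, -1.0], [-1.0, -0.004, -0.001]]
ft_force: [-17.6, 3.0, 10.0]
width: 0.239
```

```bash
python3 - <<'E'
from h import *
snap('scene','s5')
for n,h in(('scene0',21.55),('s1',21.55),('s2',21.55),('s3',21.55-(507-74)/30),('s4',0.),('s5',24)):
    im=cv2.imread(f'pics/{n}_raw.png');hsv=cv2.cvtColor(im,cv2.COLOR_BGR2HSV)
    red=(((hsv[...,0]<8)|(hsv[...,0]>172))&(hsv[...,1]>130)&(hsv[...,2]>70)).astype(np.uint8)
    k,l,st,ce=cv2.connectedComponentsWithStats(red)
    print(n,round(h,1),[(st[i,4],ce[i].round(2)) for i in range(1,k) if st[i,4]>100])
E
```

```text
scene0 21.6 [(np.int32(119), array([330.84, 188.91]))]
s1 21.6 [(np.int32(107), array([330.91, 189.21]))]
s2 21.6 [(np.int32(107), array([330.86, 189.11]))]
s3 7.1 [(np.int32(118), array([331.24, 186.02]))]
s4 0.0 [(np.int32(113), array([331.5 , 184.69]))]
s5 24 [(np.int32(106), array([330.86, 189.76]))]
```

Request:
{"op": "arm_command", "data": {"plan": [{"delta_pos": [0, -4.1, 19.5], "delta_rot": [0, 0, 0], "fingers": 10}, {"delta_pos": [0, -15.9, 35.7], "delta_rot": [0, 0, 0], "fingers": 10}, {"delta_pos": [0, -33.2, 45.7], "delta_rot": [0, 0, 0], "fingers": 10}, {"delta_pos": [0, -53, 47.7], "delta_rot": [0, 0, 0], "fingers": 10}, {"delta_pos": [0, -72, 41.6], "delta_rot": [0, 0, 0], "fingers": 10}]}}

```text
time: 16.78
tool_pos: [0.5888, -0.0388, 0.2713]
ee_rot: [[0.001, 1.0, -0.0], [0.005, -0.0, -1.0], [-1.0, 0.001, -0.005]]
ft_force: [10.1, 17.1, -3.2]
width: 0.237
```

Request:
{"op": "arm_command", "data": {"plan": [{"delta_pos": [0, -14.8, -13.4], "delta_rot": [0, 0, 0], "fingers": 10}, {"delta_pos": [0, -23, -31.6], "delta_rot": [0, 0, 0], "fingers": 10}, {"delta_pos": [0, -23, -51.5], "delta_rot": [0, 0, 0], "fingers": 10}, {"delta_pos": [0, -14.8, -69.8], "delta_rot": [0, 0, 0], "fingers": 10}, {"delta_pos": [0, 0, -83.1], "delta_rot": [0, 0, 0], "fingers": 10}]}}

```text
time: 17.2
tool_pos: [0.5856, 0.0438, 0.2714]
ee_rot: [[-0.006, 1.0, 0.001], [0.0, 0.001, -1.0], [-1.0, -0.006, -0.0]]
ft_force: [-0.9, -2.3, 4.6]
width: 0.24
```

Request:
{"op": "arm_command", "data": {"plan": [{"delta_pos": [0, 19, -6.2], "delta_rot": [0, 0, 0], "fingers": 10}, {"delta_pos": [0, 38.8, -4.1], "delta_rot": [0, 0, 0], "fingers": 10}, {"delta_pos": [0, 56.1, 5.9], "delta_rot": [0, 0, 0], "fingers": 10}, {"delta_pos": [0, 67.9, 22], "delta_rot": [0, 0, 0], "fingers": 10}, {"delta_pos": [0, 72, 41.6], "delta_rot": [0, 0, 0], "fingers": 10}]}}

```text
time: 17.62
tool_pos: [0.6603, 0.0007, 0.2711]
ee_rot: [[-0.004, 1.0, 0.001], [0.001, 0.001, -1.0], [-1.0, -0.004, -0.001]]
ft_force: [-17.8, 3.0, 10.4]
width: 0.24
```

Request:
{"op": "arm_command", "data": {"plan": [{"delta_pos": [0, -4.1, 19.5], "delta_rot": [0, 0, 0], "fingers": 10}, {"delta_pos": [0, -15.9, 35.7], "delta_rot": [0, 0, 0], "fingers": 10}, {"delta_pos": [0, -33.2, 45.7], "delta_rot": [0, 0, 0], "fingers": 10}, {"delta_pos": [0, -53, 47.7], "delta_rot": [0, 0, 0], "fingers": 10}, {"delta_pos": [0, -72, 41.6], "delta_rot": [0, 0, 0], "fingers": 10}]}}

```text
time: 18.03
tool_pos: [0.5888, -0.0388, 0.2713]
ee_rot: [[0.001, 1.0, 0.0], [0.005, 0.0, -1.0], [-1.0, 0.001, -0.005]]
ft_force: [10.5, 15.0, -4.6]
width: 0.237
```

```bash
python3 - <<'E'
from h import *
snap('scene','s6',4,(220,140,360,280))
for n in('s5','s6'):
    im=cv2.imread(f'pics/{n}_raw.png');hsv=cv2.cvtColor(im,cv2.COLOR_BGR2HSV)
    red=(((hsv[...,0]<8)|(hsv[...,0]>172))&(hsv[...,1]>130)&(hsv[...,2]>70)).astype(np.uint8)
    k,l,st,ce=cv2.connectedComponentsWithStats(red)
    print(n,[(st[i,4],ce[i].round(2)) for i in range(1,k) if st[i,4]>100])
r=[ctrl.mark_of('scene',t) for t in('pointer_tip','scale_mark')]
print([np.round(x[0]['point'],1) if x else None for x in r])
E
```

```text
s5 [(np.int32(106), array([330.86, 189.76]))]
s6 []
[array([236.8, 265.2]), array([236. , 266.4])]
```

View pics/s6.png

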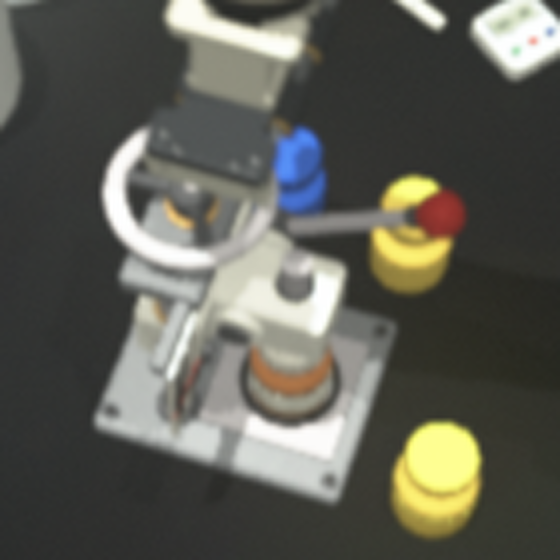

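Request:
{"op": "arm_command", "data": {"plan": [{"delta_pos": [0, 0, 0], "delta_rot": [0, 0, 0], "fingers": 50}, {"delta_pos": [0, 0, 0], "delta_rot": [0, 0, 0], "fingers": 50}, {"delta_pos": [-10, 0, 0], "delta_rot": [0, 0, 0], "fingers": 50}, {"delta_pos": [-40, 0, 0], "delta_rot": [0, 0, 0], "fingers": 50}, {"delta_pos": [-75, 0, 0], "delta_rot": [0, 0, 0], "fingers": 60}]}}

```text
time: 18.6
tool_pos: [0.5874, -0.0425, 0.346]
ee_rot: [[-0.005, 1.0, -0.002], [-0.001, -0.002, -1.0], [-1.0, -0.005, 0.001]]
ft_force: [1.6, 0.4, -0.8]
width: 0.553
```

```bash
python3 - <<'E'
from h import *
np.set_printoptions(precision=4,suppress=True)
# yellow bottles tops in initial pics (zoom coords)
print('yA',tri('scene',(190+419/3,110+434/3),'top',(180+241/3,120+477/3)))
print('yB top only z.07',atz('top',180+415/3,120+372/3,.075), 'sceneB',atz('scene',190+400/3,110+255/3,.075))
print('headfront z.15', atz('top',180+270/3,120+350/3,.16))
go([.467,-.048,.34])
snap('scene','s7',4,(220,140,360,280))
im=cv2.imread('pics/s7_raw.png');hsv=cv2.cvtColor(im,cv2.COLOR_BGR2HSV)
red=(((hsv[...,0]<8)|(hsv[...,0]>172))&(hsv[...,1]>120)&(hsv[...,2]>60)).astype(np.uint8)
k,l,st,ce=cv2.connectedComponentsWithStats(red)
print([(st[i,4],ce[i].round(2)) for i in range(1,k) if st[i,4]>50])
print(proj('scene',[[.467,-.048,.228]]))
E
```

```text
yA (array([0.4257, 0.0453, 0.066 ]), np.float64(0.005748901678337275))
yB top only z.07 [ 0.4941 -0.131   0.075 ] sceneB [ 0.4976 -0.1238  0.075 ]
headfront z.15 [0.5227 0.0022 0.16  ]
d [   6.6 -120.4    5.8] rot [-0.0023  0.0006  0.0054] t 18.6
[(np.int32(108), array([329.95, 193.2 ]))]
[[331.1612 193.1416]]
```

View pics/s7.png

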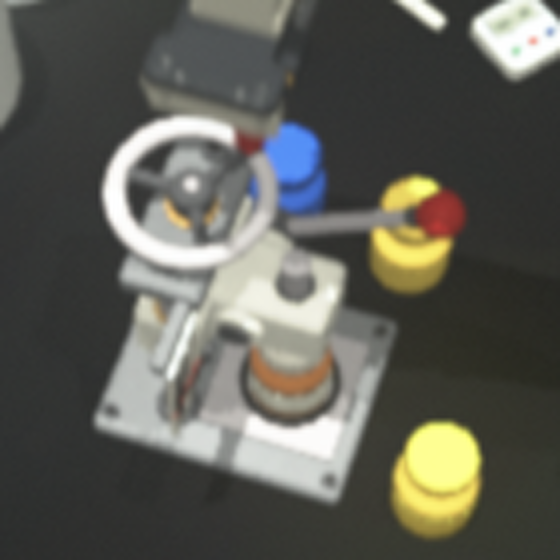

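Request:
{"op": "arm_command", "data": {"plan": [{"delta_pos": [0, -41, 3], "delta_rot": [0, 0, 0], "fingers": 65}, {"delta_pos": [0, -82, 6], "delta_rot": [0, 0, 0], "fingers": 65}, {"delta_pos": [0, -123, 9], "delta_rot": [0, 0, 0], "fingers": 65}, {"delta_pos": [25, -124, 9], "delta_rot": [0, 0, 0], "fingers": 65}, {"delta_pos": [55, -124, 9], "delta_rot": [0, 0, 0], "fingers": 65}]}}

```text
time: 19.07
tool_pos: [0.4646, -0.0514, 0.2944]
ee_rot: [[0.007, 1.0, -0.003], [-0.002, -0.003, -1.0], [-1.0, 0.007, 0.002]]
ft_force: [0.7, 1.1, 0.2]
width: 0.708
```

```bash
python3 - <<'E'
from h import *
go([.466,-.048,.208])
snap('scene','s8',4,(240,120,380,260))
E
```

```text
d [86.4  0.8 -3.6] rot [-0.0033  0.0019 -0.0065] t 19.07
```

View pics/s8.png

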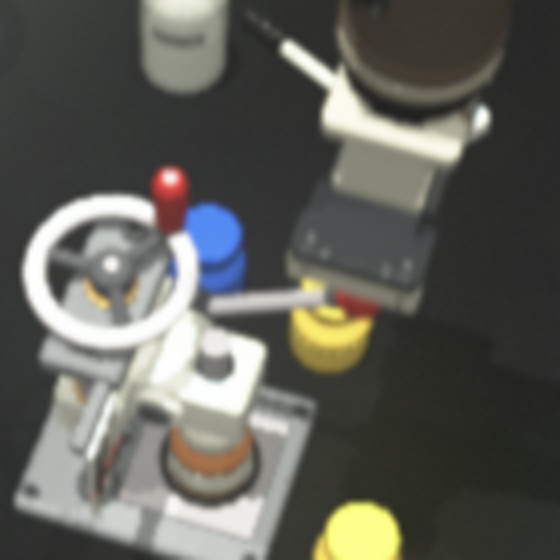

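Request:
{"op": "arm_command", "data": {"plan": [{"delta_pos": [25, 0, -2], "delta_rot": [0, 0, 0], "fingers": 65}, {"delta_pos": [50, 0, -2], "delta_rot": [0, 0, 0], "fingers": 65}, {"delta_pos": [70, 0, -2], "delta_rot": [0, 0, 0], "fingers": 65}, {"delta_pos": [85, 0, -2], "delta_rot": [0, 0, 0], "fingers": 65}, {"delta_pos": [85, 0, -2], "delta_rot": [0, 0, 0], "fingers": 45}]}}

```text
time: 19.53
tool_pos: [0.4635, -0.0488, 0.2047]
ee_rot: [[-0.005, 1.0, -0.002], [-0.0, -0.002, -1.0], [-1.0, -0.005, 0.0]]
ft_force: [-0.7, 0.4, 0.1]
width: 0.673
```

Request:
{"op": "arm_command", "data": {"plan": [{"delta_pos": [0, 0, 0], "delta_rot": [0, 0, 0], "fingers": 25}, {"delta_pos": [0, 0, 0], "delta_rot": [0, 0, 0], "fingers": 25}, {"delta_pos": [0, 0, 0], "delta_rot": [0, 0, 0], "fingers": 25}, {"delta_pos": [0, 0, 0], "delta_rot": [0, 0, 0], "fingers": 25}, {"delta_pos": [0, 0, 0], "delta_rot": [0, 0, 0], "fingers": 25}], "force": 20}}

```text
time: 19.95
tool_pos: [0.4654, -0.0479, 0.2076]
ee_rot: [[0.001, 1.0, -0.001], [0.0, -0.001, -1.0], [-1.0, 0.001, -0.0]]
ft_force: [-0.4, 2.7, 2.5]
width: 0.331
```

Request:
{"op": "arm_command", "data": {"plan": [{"delta_pos": [0, 0, 0], "delta_rot": [0, 0, 0], "fingers": 20}, {"delta_pos": [0, 0, 0], "delta_rot": [0, 0, 0], "fingers": 20}, {"delta_pos": [0, 0, 0], "delta_rot": [0, 0, 0], "fingers": 20}], "force": 20}}

```text
time: 20.2
tool_pos: [0.4651, -0.0478, 0.2071]
ee_rot: [[0.001, 1.0, -0.001], [0.0, -0.001, -1.0], [-1.0, 0.001, -0.0]]
ft_force: [-0.8, 3.4, 5.6]
width: 0.333
```

```bash
python3 - <<'E'
import numpy as np
a0=np.radians(36)
def K(q): return 135*np.array([-np.cos(a0-q),np.sin(a0-q)])
def t(q0,qs):
    for q in qs:
        d=K(q)-K(q0); print(round(q,2),'dx %.1f dy %.1f'%(-d[1],d[0]))
t(0,[.08,.2,.35,.5]);print();t(.5,[.65,.8,.95,1.05]);print();t(1.05,[1.1,1.15,1.2,1.25])
E
```

```text
0.08 dx 9.0 dy -6.0
0.2 dx 23.3 dy -13.6
0.35 dx 42.3 dy -20.6
0.5 dx 62.1 dy -24.7

0.65 dx 20.2 dy -1.1
0.8 dx 40.3 dy 0.9
0.95 dx 60.0 dy 5.8
1.05 dx 72.5 dy 10.7

1.1 dx 6.1 dy 2.9
1.15 dx 12.0 dy 6.1
1.2 dx 17.8 dy 9.6
1.25 dx 23.4 dy 13.4
```

Request:
{"op": "arm_command", "data": {"plan": [{"delta_pos": [9, -6, 0], "delta_rot": [0, 0, 0], "fingers": 20}, {"delta_pos": [23, -13.5, 0], "delta_rot": [0, 0, 0], "fingers": 20}, {"delta_pos": [42, -20.5, 0], "delta_rot": [0, 0, 0], "fingers": 20}, {"delta_pos": [62, -24.5, 0], "delta_rot": [0, 0, 0], "fingers": 20}], "force": 30}}

```text
time: 20.53
tool_pos: [0.4409, -0.048, 0.145]
ee_rot: [[0.003, 1.0, -0.001], [-0.0, -0.001, -1.0], [-1.0, 0.003, 0.0]]
ft_force: [2.6, 2.6, 5.3]
width: 0.332
```

Request:
{"op": "arm_command", "data": {"plan": [{"delta_pos": [20, -1, 0], "delta_rot": [0, 0, 0], "fingers": 20}, {"delta_pos": [40, 1, 0], "delta_rot": [0, 0, 0], "fingers": 20}, {"delta_pos": [60, 6, 0], "delta_rot": [0, 0, 0], "fingers": 20}, {"delta_pos": [72, 10.5, 0], "delta_rot": [0, 0, 0], "fingers": 20}]}}

```text
time: 20.87
tool_pos: [0.4506, -0.048, 0.0715]
ee_rot: [[-0.001, 1.0, -0.001], [0.0, -0.001, -1.0], [-1.0, -0.001, -0.0]]
ft_force: [-2.8, 3.0, 9.0]
width: 0.326
```

Request:
{"op": "arm_command", "data": {"plan": [{"delta_pos": [6, 3, 0], "delta_rot": [0, 0, 0], "fingers": 20}, {"delta_pos": [12, 6, 0], "delta_rot": [0, 0, 0], "fingers": 20}, {"delta_pos": [12, 6, 0], "delta_rot": [0, 0, 0], "fingers": 20}]}}

```text
time: 21.12
tool_pos: [0.4563, -0.048, 0.0597]
ee_rot: [[-0.002, 1.0, -0.001], [0.0, -0.001, -1.0], [-1.0, -0.002, -0.0]]
ft_force: [-4.6, 2.6, 8.5]
width: 0.332
```

Request:
{"op": "arm_command", "data": {"plan": [{"delta_pos": [3, 2, 0], "delta_rot": [0, 0, 0], "fingers": 20}, {"delta_pos": [6, 3.5, 0], "delta_rot": [0, 0, 0], "fingers": 20}, {"delta_pos": [6, 3.5, 0], "delta_rot": [0, 0, 0], "fingers": 20}]}}

```text
time: 21.37
tool_pos: [0.4595, -0.0481, 0.0542]
ee_rot: [[-0.002, 1.0, -0.001], [-0.0, -0.001, -1.0], [-1.0, -0.002, 0.0]]
ft_force: [-5.1, 2.7, 8.9]
width: 0.331
```

Request:
{"op": "arm_command", "data": {"plan": [{"delta_pos": [2, 1.3, 0], "delta_rot": [0, 0, 0], "fingers": 20}, {"delta_pos": [4, 2.6, 0], "delta_rot": [0, 0, 0], "fingers": 20}, {"delta_pos": [4, 2.6, 0], "delta_rot": [0, 0, 0], "fingers": 20}]}}

```text
time: 21.62
tool_pos: [0.4619, -0.0481, 0.0504]
ee_rot: [[-0.002, 1.0, -0.001], [-0.0, -0.001, -1.0], [-1.0, -0.002, 0.0]]
ft_force: [-5.1, 3.4, 8.4]
width: 0.334
```

Request:
{"op": "arm_command", "data": {"plan": [{"delta_pos": [2, 1.3, 0], "delta_rot": [0, 0, 0], "fingers": 20}, {"delta_pos": [4, 2.8, 0], "delta_rot": [0, 0, 0], "fingers": 20}, {"delta_pos": [4, 2.8, 0], "delta_rot": [0, 0, 0], "fingers": 20}]}}

```text
time: 21.87
tool_pos: [0.4643, -0.0481, 0.0467]
ee_rot: [[-0.003, 1.0, -0.001], [-0.0, -0.001, -1.0], [-1.0, -0.003, 0.0]]
ft_force: [-9.0, 3.2, 17.7]
width: 0.329
```

```bash
python3 - <<'E'
from h import *
snap('scene','s9',4,(240,140,380,280))
E
```

```text
(no output)
```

View pics/s9.png

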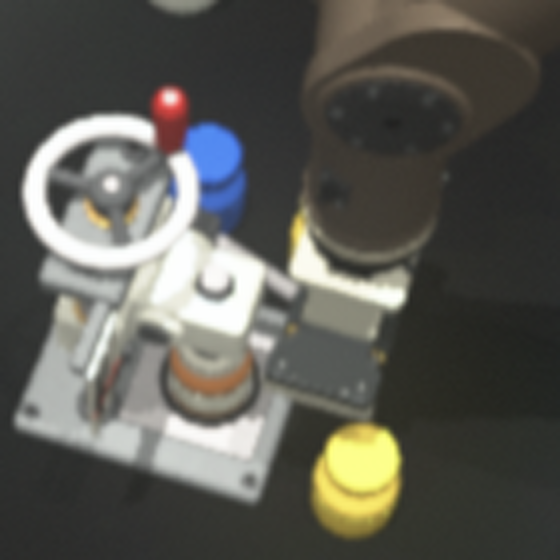

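Request:
{"op": "arm_command", "data": {"plan": [{"delta_pos": [1, 0.7, 0], "delta_rot": [0, 0, 0], "fingers": 20}, {"delta_pos": [1, 0.7, 0], "delta_rot": [0, 0, 0], "fingers": 20}, {"delta_pos": [1, 0.7, 0], "delta_rot": [0, 0, 0], "fingers": 20}]}}

```text
time: 22.17
tool_pos: [0.4647, -0.0481, 0.0461]
ee_rot: [[-0.003, 1.0, -0.001], [-0.001, -0.001, -1.0], [-1.0, -0.003, 0.001]]
ft_force: [-10.1, 3.0, 21.1]
width: 0.331
```

Request:
{"op": "arm_command", "data": {"plan": [{"delta_pos": [-15, -9.5, 0], "delta_rot": [0, 0, 0], "fingers": 20}, {"delta_pos": [-34, -18, 0], "delta_rot": [0, 0, 0], "fingers": 20}, {"delta_pos": [-57, -24.5, 0], "delta_rot": [0, 0, 0], "fingers": 20}, {"delta_pos": [-79, -26.5, 0], "delta_rot": [0, 0, 0], "fingers": 20}, {"delta_pos": [-99, -26, 0], "delta_rot": [0, 0, 0], "fingers": 20}]}}

```text
time: 22.58
tool_pos: [0.4421, -0.0479, 0.1467]
ee_rot: [[0.004, 1.0, -0.001], [0.0, -0.001, -1.0], [-1.0, 0.004, -0.0]]
ft_force: [11.2, 2.1, -0.4]
width: 0.331
```

Request:
{"op": "arm_command", "data": {"plan": [{"delta_pos": [-20, 4, 0], "delta_rot": [0, 0, 0], "fingers": 20}, {"delta_pos": [-39, 11, 0], "delta_rot": [0, 0, 0], "fingers": 20}, {"delta_pos": [-53, 18.5, 0], "delta_rot": [0, 0, 0], "fingers": 20}, {"delta_pos": [-61, 24, 0], "delta_rot": [0, 0, 0], "fingers": 20}, {"delta_pos": [-61, 24, 0], "delta_rot": [0, 0, 0], "fingers": 20}]}}

```text
time: 23.0
tool_pos: [0.4642, -0.0481, 0.2045]
ee_rot: [[-0.002, 1.0, -0.001], [0.001, -0.001, -1.0], [-1.0, -0.002, -0.001]]
ft_force: [6.2, 2.9, -24.1]
width: 0.33
```

Request:
{"op": "arm_command", "data": {"plan": [{"delta_pos": [3, 0, 0], "delta_rot": [0, 0, 0], "fingers": 20}, {"delta_pos": [4, 0, 0], "delta_rot": [0, 0, 0], "fingers": 30}, {"delta_pos": [4, 0, 0], "delta_rot": [0, 0, 0], "fingers": 60}, {"delta_pos": [4, 0, 0], "delta_rot": [0, 0, 0], "fingers": 60}, {"delta_pos": [4, 0, 0], "delta_rot": [0, 0, 0], "fingers": 60}]}}

```text
time: 23.42
tool_pos: [0.4647, -0.0487, 0.2017]
ee_rot: [[0.0, 1.0, -0.002], [-0.001, -0.002, -1.0], [-1.0, 0.0, 0.001]]
ft_force: [-0.3, 0.9, 0.7]
width: 0.502
```

Request:
{"op": "arm_command", "data": {"plan": [{"delta_pos": [0, 0, 0], "delta_rot": [0, 0, 0], "fingers": 60}, {"delta_pos": [-25, 0, 0], "delta_rot": [0, 0, 0], "fingers": 60}, {"delta_pos": [-55, 0, 0], "delta_rot": [0, 0, 0], "fingers": 60}, {"delta_pos": [-90, 0, 0], "delta_rot": [0, 0, 0], "fingers": 60}, {"delta_pos": [-130, 0, 0], "delta_rot": [0, 0, 0], "fingers": 60}]}}

```text
time: 23.83
tool_pos: [0.4637, -0.0486, 0.3324]
ee_rot: [[-0.002, 1.0, -0.002], [-0.0, -0.002, -1.0], [-1.0, -0.002, 0.0]]
ft_force: [1.5, -0.5, -0.1]
width: 0.655
```

Request:
{"op": "arm_command", "data": {"plan": [{"delta_pos": [0, -20, 30], "delta_rot": [0, 0, 0], "fingers": 60}, {"delta_pos": [0, -30, 65], "delta_rot": [0, 0, 0], "fingers": 60}, {"delta_pos": [0, -40, 100], "delta_rot": [0, 0, 0], "fingers": 60}, {"delta_pos": [0, -50, 140], "delta_rot": [0, 0, 0], "fingers": 60}, {"delta_pos": [0, -60, 175], "delta_rot": [0, 0, 0], "fingers": 60}]}}

```text
time: 24.25
tool_pos: [0.4034, -0.2258, 0.3321]
ee_rot: [[0.001, 1.0, -0.002], [-0.001, -0.002, -1.0], [-1.0, 0.001, 0.001]]
ft_force: [1.0, -0.3, 0.3]
width: 0.653
```

```bash
python3 - <<'E'
from h import *
snap('scene','s10',4,(220,140,360,280));snap('top','t10',4,(200,140,340,280))
for n in('scene0','s7','s10'):
    im=cv2.imread(f'pics/{n}_raw.png');hsv=cv2.cvtColor(im,cv2.COLOR_BGR2HSV)
    red=(((hsv[...,0]<8)|(hsv[...,0]>172))&(hsv[...,1]>120)&(hsv[...,2]>60)).astype(np.uint8)
    k,l,st,ce=cv2.connectedComponentsWithStats(red)
    print(n,[(st[i,4],ce[i].round(2)) for i in range(1,k) if st[i,4]>50])
E
```

```text
scene0 [(np.int32(124), array([331. , 188.9])), (np.int32(80), array([256.5 , 195.59]))]
s7 [(np.int32(108), array([329.95, 193.2 ]))]
s10 [(np.int32(92), array([282.09, 169.35])), (np.int32(119), array([330.41, 192.86]))]
```

View pics/s10.png

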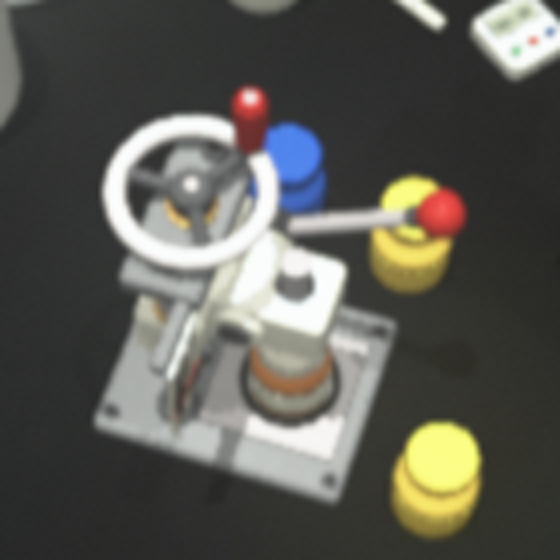

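View pics/t10.png

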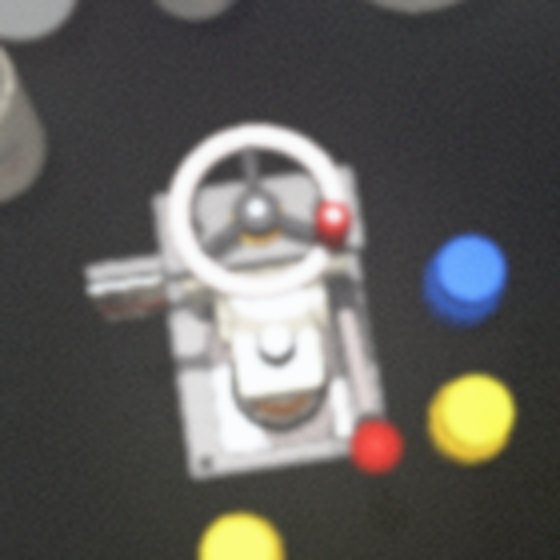

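```bash
python3 - <<'E'
import cv2,numpy as np
o=[cv2.resize(cv2.imread(f'pics/{n}_raw.png')[205:255,270:315],None,fx=8,fy=8,interpolation=cv2.INTER_CUBIC) for n in('s7','s10')]
cv2.imwrite('pics/cmp.png',np.hstack(o))
E
```

```text
(no output)
```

View pics/cmp.png

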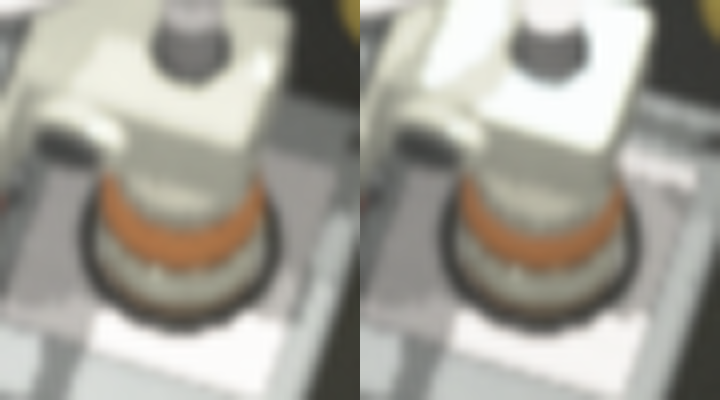

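```bash
python3 - <<'E'
import cv2,numpy as np
for n in ('s7','s10'):
    im=cv2.imread(f'pics/{n}_raw.png').astype(int)
    # amber-ness profile along column 288..296
    print(n,[int((im[r,288:297,2]-im[r,288:297,0]).mean()) for r in range(215,245)])
E
```

```text
s7 [13, 14, 12, 12, 13, 15, 17, 15, 13, 13, 13, 14, 15, 17, 19, 19, 19, 27, 54, 84, 96, 94, 77, 48, 26, 17, 17, 21, 23, 14]
s10 [-5, -3, -2, -1, 0, 2, 8, 12, 13, 12, 12, 13, 13, 15, 17, 18, 17, 18, 28, 55, 80, 84, 69, 43, 23, 15, 15, 19, 21, 12]
```

```bash
python3 - <<'E'
from h import *
s=ctrl.state();print(s['time'],s['ft_force'],s['tool_pos'])
print(ctrl.job_done())
E
```

```text
24.35 [-0.2868589  -0.30827138 -0.60333649] [ 0.40177527 -0.22968063  0.3317056 ]
the job is handed in; nothing more can be done
None
```

I closed the bottle and handed the job in at 24.4 s of the 69 s allowed. No verdict was reported. My checks support a good result, but the seated cap was only seen indirectly.

**Setting the head:** The cameras were too coarse to read the pointer to 2.5 mm. I cranked the handwheel anticlockwise to its top stop instead, then 3⅓ turns clockwise, which is 40 mm. The lever's red ball moved down in the pictures about as far as that predicts. The network placed the pointer and the red line about 1 pixel apart, which is only a coarse check (one pixel is several mm of height).

**Pulling the lever:** I swung the lever down until the force rose from about 10 N to 20 N, then nudged it to 23 N, well under the 40 N limit. The hand travelled 161 mm, about 9 mm more than expected. I put that down to the fingers slipping slightly on the ball. I then brought the lever back up and let go.

**Final checks:**
- **Lever:** The ball is back within half a pixel of where it stood before the pull.
- **Cap:** Its lower edge sits about 1 pixel lower than before, which fits the 6 mm of travel. The head hides most of it.
- **Bottle:** It stands in its ring in the final pictures.
- **Bystanders:** I did not measure them one by one. Nothing in the final close-ups looked disturbed.
- **Robot:** The arm is clear of everything and reads almost no force.

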